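# Change over the laser engraver: plaques out, tall gift boxes in

## Robot

A 7-joint arm with a two-finger parallel gripper is mounted at the origin on the work surface. World frame = base frame: x ahead of the robot, y to its left, z up, the work surface at z = 0. Lengths are in m, angles in rad, forces in N, time in s.
With the tool pointing down it reaches from about 0.425 to 0.875 m from the base axis. Payload 4.7 kg.
Tool frame: the origin (TCP) lies midway between the tips of the shut fingers; the grasp point (between the pads) lies 19 mm behind it; z points along the fingers, x is the direction in which the jaws open and shut, and the axes are right-handed (so a half turn about z gives the same grasp; the last joint's range is limited). The gripper opens to 87 mm and grips with 3 to 60 N. Pads are 19 mm wide; open, the fingers measure 117 mm over their backs; the gripper's body (75 mm by 190 mm) begins 51 mm behind the grasp point.
Start: joints at [1.195, 0.321, -0.07, 1.45, 0.023, 1.371, -0.057], TCP at [0.247, -0.601, 0.199] pointing down, gripper open.
Joint ranges: [-2.86, 2.86], [-0.3, 2.09], [-1.38, 1.24], [0.06, 2.45], [-1.56, 4.7], [0.09, 2.05], [-2.69, 2.69]. Speed limits (rad/s): [2.57, 2.57, 3.14, 3.14, 3.14, 3.14, 3.14].

## Interface

Orientations are given as a rotation vector (axis times angle).
In Python, from bench import get_state, eyes, ticket gives the robot as it stands.
- The arm moves only by the tool carry_out, never from a script. Its argument "motion" is a list of rows, each a list of 2 entries, a list of its own where there are three numbers: the shift along the world's x, y, z in m, then the turn about the world's z in rad. A call has 1 to 20 rows; each row is the pose to reach, as a shift and turn from the pose commanded when the call began; what a row does not reach only later rows make up. A row lasts 1/10 s, in which the tool goes at most 50 mm and 8.59 degrees, less where a joint would pass 70% of its speed; a pose out of reach is approached as far as the arm can. A call with a gripper value outside its range is refused whole. "grip" is the gripper command: -1 is fully open, 1 is shut, values between are in proportion, set as the call begins (left out, the last holds). The fingers move at their own pace and stop on an object; "squeeze" is the grip in N (left out, the last holds). Time passes only in rows, so rows that repeat a pose let the fingers close. It gives the time, the measured TCP pose, the force and the opening at its end, in the units of the state.
- get_state(): the state, without advancing time (a new reading comes with each control period).
- eyes.get_image(name): name is "scene" or "side" or "wrist"; returns a dict with "pixels" (420x560x3 uint8, blue, green, red), "mtx" (3x3 intrinsics, pixels), "extrinsics" (4x4, takes a point from camera to world coordinates). Camera axes: x right, y down, z forward; pixel columns grow to the right and rows downward; lengths in m; the calibration is good to about 2 mm. A picture is of the moment at which its call begins. There is no depth.
- ticket.close_job(): hands the job in, once; it reports no verdict.
The state is a dict: "time": time; "joint_positions": joint angles; "qd": joint speeds; "joint_torque": joint torques, N m; "position": TCP position; "tool_rot": TCP orientation; "ft_force": force on the tool from outside, world axes, zero at the start; "torque": the same for the moment, N m; "grip_width": opening from 0.0 (shut) to 1.0 (fully open).
Only numpy, scipy, OpenCV 4.12 (cv2) and the standard library are available. Lean on these libraries where they do the work, as an engineer would, in place of code of your own. Each camera call takes 0.05 s, during which the arm holds its last target. There are 200 camera calls.

## Task

Change the job on the laser engraver: press its red mushroom stop button until it stays down, and leave it down while you work. Put both finished plaques from the bed into the cardboard tray, and lay every tall gift box on its side on the honeycomb bed, blank panel up: butt its foot against the bed's front edge, tip it over onto the bed by its top, and slide it in straight until no part hangs over the front edge. Last of all, twist the stop button's head clockwise so that it springs up again; leave the tub and the tin alone.

Things in the scene. Friction and masses are not known exactly. Their poses are not given: they have to be found in the camera images.
- bed_front (a point): Middle of the top front edge of the engraver's honeycomb bed, 22 mm above the table. x level, into the bed (away from the robot, turned by up to 0.08 rad), y left along the edge, z up. The bed is a fixed rigid panel lying on the table: y -200 to 200, x 0 to 300 mm; its front edge is a plain upright step 22 mm high. Tipped over this edge, a box comes to lie with its foot 10 to 60 mm in front of it.
- engraver: The fixed laser engraver; origin at the bed's front edge, as bed_front but at table height. Black rails 40 mm wide run along both sides (y 206 to 246 mm either way, x 0 to 370, tops 52 mm high). The gantry is parked at the back: crossbeam at x 305 to 345, and laser head with orange shield at x 242 to 292, y 33 to 87, at least 115 mm above the table; lying boxes pass under.
- gift_box_1: Tall closed wooden gift box, dark, a pale blank panel on one side; 70 (x) x 92 (y) x 170 (z) mm, 0.3 to 0.6 kg. Starts upright in front of the bed, panel towards the robot. Origin: centre of its foot; z from foot to lid, x out of its back, the side away from the panel (lying as wanted: z into the bed, x down, origin 35 mm above the bed). 2 or 3 of the 3 boxes are there; an absent one reads None.
- gift_box_2: Tall closed wooden gift box, dark, a pale blank panel on one side; 70 (x) x 92 (y) x 170 (z) mm, 0.3 to 0.6 kg. Starts upright in front of the bed, panel towards the robot. Origin: centre of its foot; z from foot to lid, x out of its back, the side away from the panel (lying as wanted: z into the bed, x down, origin 35 mm above the bed). 2 or 3 of the 3 boxes are there; an absent one reads None.
- gift_box_3: Tall closed wooden gift box, dark, a pale blank panel on one side; 70 (x) x 92 (y) x 170 (z) mm, 0.3 to 0.6 kg. Starts upright in front of the bed, panel towards the robot. Origin: centre of its foot; z from foot to lid, x out of its back, the side away from the panel (lying as wanted: z into the bed, x down, origin 35 mm above the bed). 2 or 3 of the 3 boxes are there; an absent one reads None.
- stop_top (a point): Centre of the top of the red mushroom head of the stop button: round, 41 mm across, 18 mm thick, axis upright, z up. It sits on a yellow box (74 x 74 mm, top 62 mm above the table), fixed to the table left or right of the engraver's front. The head's top is 94 mm above the table when up, 88 mm when latched down.
- stop (a joint): Travel of the stop button, m: 0 up, 0.0075 bottomed. It is sprung (2.4 N at the top, 6 N at the bottom); pressed beyond 0.006 it latches and rests at 0.006 when let go. Only twisting the head frees it; it then springs up by itself.
- stop_head (a joint): Twist of the mushroom head, rad: 0 at rest, growing clockwise seen from above, up to 1.0. Sprung back to 0 (up to about 0.1 N m). The latch lets go beyond about 0.6.
- plaque_1: Finished wooden plaque, pale with a dark engraved star and snowman, 90 (x) x 45 (y) x 18 (z) mm, 45 g, origin at the centre of its underside. It starts lying flat on the bed.
- plaque_2: Finished wooden plaque, pale with a dark engraved star and snowman, 90 (x) x 45 (y) x 18 (z) mm, 45 g, origin at the centre of its underside. It starts lying flat on the bed.
- tray_in (a point): Centre of the inner floor (4 mm above the table) of the open cardboard tray for finished work, fixed to the table on the other side of the engraver's front from the stop button. Outside 180 (x) x 130 (y) mm, walls 4 mm thick, 32 mm high. Axes x, y along its sides, z up.
- bead_tub: White lidded tub of blue beads, 92 x 132 x 50 mm, origin at the centre of its underside; a bystander beside the engraver.
- green_tin: Round green tin, 76 mm across, 46 mm high, origin at the centre of its underside; a bystander beside the engraver.
Mind the look-alikes: they are no part of the job. What is shaped like the plaque_1 but pink or turquoise is not meant.

How it is judged:
By the outcome, as a careful person would: the job done as asked, in the order asked, and still so for the second after the job is handed in, with the robot touching nothing.
Of gift_box_1, gift_box_2, gift_box_3 only 2 to 3 are there at a start; the rules pass over those that are not, and their reading is None.
At some moment in a run one of plaque_1, plaque_2 may be knocked a few centimetres aside while the robot is not near it.
Once in a run the grip may slacken for a moment while it holds something.
It also fails if it takes over 210 s, if anything falls off the work surface, if the arm or the gripper's body presses on something with over 40 N, if the wrist force passes 120 N, or if a joint passes its speed limit or range.

## Working session

There is one attempt and no reset: what is moved stays moved. The work goes in short steps, Python scripts to look and compute and a tool call to move; the robot and the scene stay as the last step left them, time stands still between calls to the robot, and variables do not carry over. Pictures are saved under pics/ and viewed, about 12 in all and at most 16, crops included, and the job is handed in when it is done.

Besides the shell and the picture viewer there is one more tool, called after ">>>" as name(argument=value, ...), one argument or row to a line, values as JSON. carry_out: Moves the arm, as the interface text tells. Its arguments: {"type":"object","properties":{"motion":{"type":"array","items":{"type":"array"}},"grip":{"type":"number"},"squeeze":{"type":"number"}},"required":["motion"]}

```bash
ls; mkdir -p pics
cat > h.py <<'E'
import numpy as np, cv2
from bench import get_state, eyes, ticket
def snap(name,f=None):
    r=eyes.get_image(name); im=np.array(r["pixels"]); 
    if f: cv2.imwrite("pics/"+f,im); np.savez("pics/"+f[:-4]+".npz",im=im,K=r["mtx"],T=r["extrinsics"])
    return im,np.array(r["mtx"]),np.array(r["extrinsics"])
def ray(K,T,u,v,z):
    d=T[:3,:3]@np.linalg.inv(K)@np.array([u,v,1.]); o=T[:3,3]
    return o+d*(z-o[2])/d[2]
def proj(K,T,p):
    q=K@(np.linalg.inv(T)@np.append(p,1))[:3]; return q[:2]/q[2]
E
python3 - <<'E'
from h import *
for n in("scene","side"):
    im,K,T=snap(n,n+"0.png"); print(n,K.round(1).tolist(),T.round(3).tolist())
print(get_state())
E
```

```text
pics
scene [[406.9, 0.0, 282.1], [0.0, 406.9, 213.7], [0.0, 0.0, 1.0]] [[-0.542, 0.575, -0.612, 1.117], [0.84, 0.372, -0.394, 0.395], [0.001, -0.728, -0.685, 0.783], [0.0, 0.0, 0.0, 1.0]]
side [[440.0, 0.0, 276.2], [0.0, 440.0, 214.9], [0.0, 0.0, 1.0]] [[-0.946, -0.209, 0.247, 0.219], [-0.323, 0.628, -0.708, 0.749], [-0.007, -0.75, -0.662, 0.801], [0.0, 0.0, 0.0, 1.0]]
{'time': 0.1, 'joint_positions': array([ 1.1950919 ,  0.32177586, -0.07011899,  1.45153835,  0.02261329,
        1.37079189, -0.05688886]), 'qd': array([ 0.00014482, -0.00071216,  0.00229992, -0.00348361,  0.00025646,
        0.00139605,  0.0001837 ]), 'joint_torque': array([-4.34100375e-04, -4.92572844e+01, -4.05898690e-01, -3.13402355e+01,
       -6.41915831e-02,  3.94520047e-02,  4.53728796e-05]), 'position': array([ 0.24677322, -0.60076415,  0.19836102]), 'tool_rot': array([-2.60894164e+00,  1.74856660e+00,  2.33000559e-03]), 'ft_force': array([-0.19750387, -0.53684152,  0.59087998]), 'torque': array([-0.01049752, -0.03177693,  0.02210146]), 'grip_width': 1.0004533859514573}
```

View pics/scene0.png

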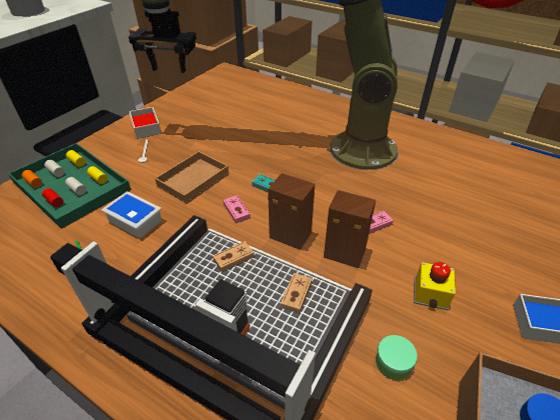

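View pics/side0.png

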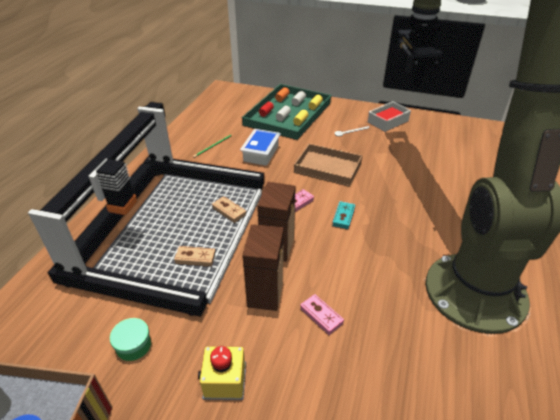

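Scene: two boxes (tops about (292,187) and (351,204)), a stop button at (440,270), the tray at (193,176), pale plaques on the bed at (233,254) and (297,291), pink and turquoise look-alikes on the table. I'll enlarge the work area to confirm the plaques and pick corners.

Run:
```python
from h import *
a=np.load("pics/scene0.npz"); b=np.load("pics/side0.npz")
c=cv2.resize(a["im"][140:330,150:400],None,fx=3.15,fy=3.15,interpolation=cv2.INTER_CUBIC); cv2.imwrite("pics/c1.png",c)
c=cv2.resize(b["im"][130:330,180:380],None,fx=3,fy=3,interpolation=cv2.INTER_CUBIC); cv2.imwrite("pics/c2.png",c)
for n,d in(("scene",a),("side",b)):
    K,T=d["K"],d["T"]; hsv=cv2.cvtColor(d["im"],cv2.COLOR_BGR2HSV)
    for nm,lo,hi,z in(("red",(0,170,90),(5,255,255),.09),("yellow",(24,150,120),(34,255,255),.062),("green",(65,80,80),(82,255,255),.046),("pale",(10,50,150),(20,150,255),.04),("pink",(150,60,120),(175,255,255),.018)):
        m=cv2.inRange(hsv,lo,hi); k,l,s,ce=cv2.connectedComponentsWithStats(m)
        for i in range(1,k):
            if s[i,4]>60: print(n,nm,s[i].tolist(),ce[i].round(1),ray(K,T,*ce[i],z).round(3))
```

```text
scene red [132, 113, 25, 14, 233] [143.7 119.3] [ 0.364 -0.634  0.09 ]
scene red [42, 188, 19, 16, 162] [ 49.7 194.7] [ 0.767 -0.553  0.09 ]
scene red [432, 262, 18, 17, 194] [440.6 269.6] [0.459 0.381 0.09 ]
scene yellow [66, 150, 17, 13, 122] [ 73.  155.5] [ 0.601 -0.696  0.062]
scene yellow [87, 166, 18, 15, 142] [ 94.5 172.2] [ 0.621 -0.572  0.062]
scene yellow [420, 262, 36, 33, 565] [435.8 280.4] [0.469 0.38  0.062]
scene green [8, 152, 115, 67, 2220] [ 68.4 186.5] [ 0.694 -0.601  0.046]
scene green [378, 335, 39, 37, 1077] [397. 353.] [0.668 0.371 0.046]
scene pale [387, 17, 53, 11, 70] [413.5  22.1] [-1.184 -0.254  0.04 ]
scene pale [196, 36, 40, 15, 94] [211.2  45.1] [-0.348 -0.951  0.04 ]
scene pale [245, 48, 19, 12, 71] [254.7  53.9] [-0.375 -0.716  0.04 ]
scene pale [250, 62, 102, 29, 165] [302.   76.2] [-0.293 -0.416  0.04 ]
scene pale [503, 132, 57, 17, 111] [531.8 140.2] [-0.293  0.467  0.04 ]
scene pale [155, 151, 73, 44, 1006] [192.5 176. ] [ 0.46  -0.343  0.04 ]
scene pale [212, 241, 42, 26, 473] [233.3 253.5] [ 0.635 -0.056  0.04 ]
scene pale [280, 273, 32, 36, 599
[... 1419 characters left out ...]
]
side pale [387, 108, 117, 110, 6156] [453.8 149.5] [ 0.076 -0.531  0.04 ]
side pale [6, 114, 19, 11, 64] [ 15.2 118.5] [ 1.536 -0.259  0.04 ]
side pale [97, 121, 26, 21, 145] [110.6 131.6] [ 1.164 -0.288  0.04 ]
side pale [126, 146, 22, 30, 271] [136.8 160.1] [ 0.988 -0.169  0.04 ]
side pale [300, 152, 58, 26, 877] [329.  164.2] [ 0.427 -0.332  0.04 ]
side pale [67, 196, 39, 44, 693] [ 84.7 216.1] [0.977 0.098 0.04 ]
side pale [212, 196, 34, 23, 375] [228.8 207.1] [ 0.633 -0.054  0.04 ]
side pale [174, 246, 41, 17, 517] [194.8 253.8] [0.641 0.129 0.04 ]
side pink [295, 190, 18, 19, 202] [302.2 198.2] [ 0.464 -0.178  0.018]
side pink [301, 295, 42, 37, 700] [321.8 313.8] [0.315 0.184 0.018]
```

View pics/c1.png

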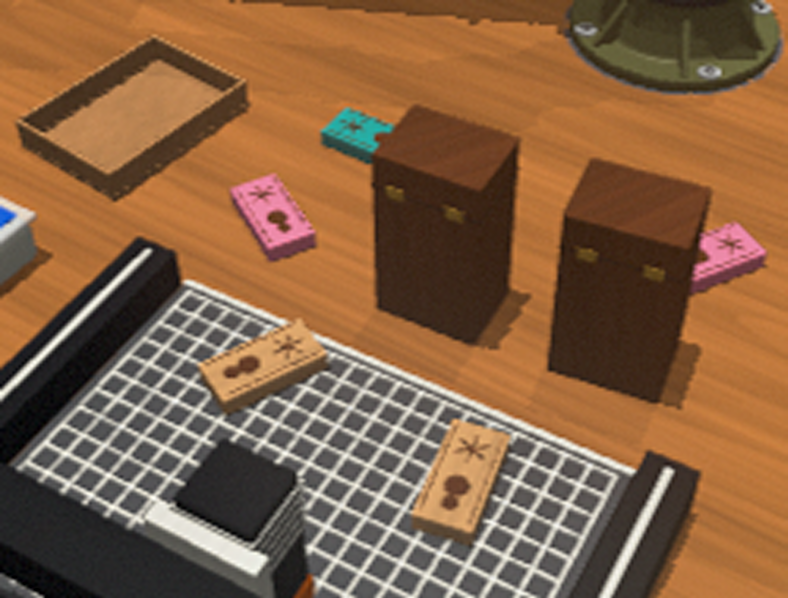

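View pics/c2.png

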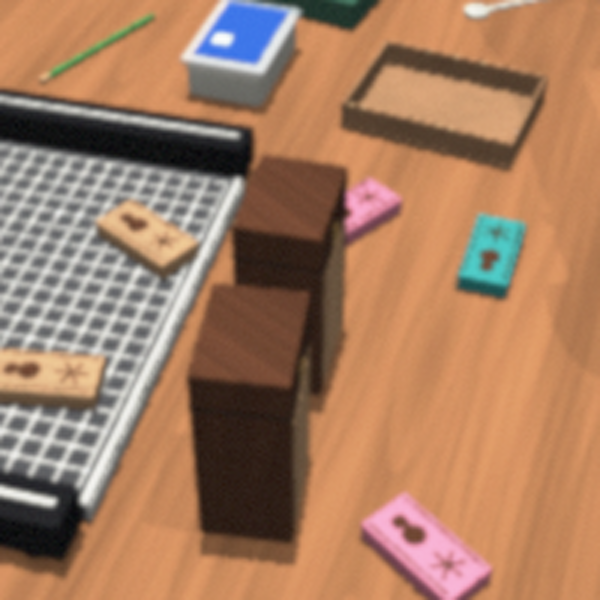

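The crop confirms both pale star-and-snowman plaques on the bed (crop (263,365) and (461,480)); the pink and turquoise ones off the bed are look-alikes. Only two boxes. Next I'll cast the corners.

Run:
```python
from h import *
a=np.load("pics/scene0.npz"); b=np.load("pics/side0.npz")
def A(p,z): return ray(a["K"],a["T"],150+p[0]/3.15,140+p[1]/3.15,z)[:2].round(4)
def B(p,z): return ray(b["K"],b["T"],180+p[0]/3,130+p[1]/3,z)[:2].round(4)
print("bed A",A((185,282),.022),A((635,472),.022)," B",B((243,180),.022),B((88,512),.022))
for n,pa,pb in(("boxR",[(412,105),(519,138),(480,190),(373,157)],[(257,158),(347,168),(320,240),(235,228)]),("boxL",[(591,159),(709,187),(688,250),(566,212)],[(217,285),(309,292),(297,388),(193,380)])):
  for nm,q in(("A",[A(p,.17) for p in pa]),("B",[B(p,.17) for p in pb])):
    q=np.array(q); print(n,nm,q.tolist(),q.mean(0))
print("foot",A((377,307),0),A((473,342),0),A((549,369),0),A((659,400),0),B((203,533),0),B((293,541),0))
print("tray A",A((155,38),.032),A((248,85),.032),A((115,173),.032),A((18,122),.032)," B",B((392,45),.032),B((545,78),.032),B((510,150),.032),B((344,105),.032))
for n,d in(("A",a),("B",b)):
    hsv=cv2.cvtColor(d["im"],cv2.COLOR_BGR2HSV); m=cv2.inRange(hsv,(10,50,150),(20,190,255))
    for u,v in([(233,253),(296,290)] if n=="A" else [(229,207),(195,254)]):
        w=np.zeros_like(m); cv2.circle(w,(u,v),30,255,-1); 
        c=max(cv2.findContours(cv2.morphologyEx(m&w,3,np.ones((5,5))),0,2)[0],key=cv2.contourArea)
        r=np.array([ray(d["K"],d["T"],*p[0],.04)[:2]*1000 for p in c],np.float32); print("plaque",n,cv2.minAreaRect(r))
```

```text
bed A [ 0.5922 -0.172 ] [0.5635 0.2267]  B [ 0.5853 -0.1716] [0.5566 0.2318]
boxR A [[0.4492, -0.0395], [0.4393, 0.0507], [0.5066, 0.0564], [0.518, -0.0295]] [0.478275 0.009525]
boxR B [[0.515, -0.0263], [0.4439, -0.0363], [0.4376, 0.0521], [0.5014, 0.059]] [0.474475 0.012125]
boxL A [[0.4318, 0.1078], [0.4134, 0.1942], [0.4825, 0.2085], [0.4937, 0.1198]] [0.45535  0.157575]
boxL B [[0.4915, 0.1212], [0.4278, 0.1076], [0.4068, 0.1965], [0.4734, 0.2113]] [0.449875 0.15915 ]
foot [ 0.5121 -0.0339] [0.502 0.054] [0.4938 0.12  ] [0.475  0.2076] [0.477  0.2075] [0.4116 0.1931]
tray A [ 0.3479 -0.4176] [ 0.3591 -0.2885] [ 0.5277 -0.307 ] [ 0.5223 -0.4341]  B [ 0.5103 -0.4292] [ 0.3432 -0.4179] [ 0.3523 -0.2847] [ 0.5264 -0.3064]
plaque A ((602.6021728515625, -83.51935577392578), (126.33934783935547, 124.36637115478516), 62.04575729370117)
plaque A ((643.3148803710938, 127.14756774902344), (89.1060791015625, 45.362945556640625), 12.379672050476074)
plaque B ((634.1714477539062, -55.411476135253906), (48.896121978759766, 92.65995788574219), 67.15081787109375)
plaque B ((642.6085205078125, 128.77609252929688), (90.5957260131836, 47.122798919677734), 12.658180236816406)
```

>>> carry_out(
  motion=[
    [[0.25,0.25,0.08],0.8],
    [[0.25,0.25,0.08],0.8],
    [[0.25,0.25,0.08],0.8],
    [[0.25,0.25,0.08],0.8],
    [[0.25,0.25,0.08],0.8],
    [[0.25,0.25,0.08],0.8],
    [[0.25,0.25,0.08],0.8],
    [[0.25,0.25,0.08],0.8],
    [[0.31,0.6,0.1],1.2],
    [[0.31,0.6,0.1],1.2],
    [[0.31,0.6,0.1],1.2],
    [[0.31,0.6,0.1],1.2],
    [[0.31,0.6,0.1],1.2],
    [[0.31,0.6,0.1],1.2],
    [[0.31,0.6,0.1],1.2],
    [[0.31,0.6,0.1],1.2],
    [[0.31,0.6,0.1],1.2],
  ],
  grip=1,
)

```text
time: 1.8
position: [0.5568, 0.0005, 0.2992]
tool_rot: [3.141, 0.036, -0.001]
ft_force: [0.0, -1.1, -0.3]
grip_width: 0.003
```

>>> carry_out(
  motion=[
    [[-0.1,0.384,0.0],0.9],
    [[-0.1,0.384,0.0],0.9],
    [[-0.1,0.384,0.0],0.9],
    [[-0.1,0.384,0.0],0.9],
    [[-0.1,0.384,0.0],0.9],
    [[-0.1,0.384,0.0],0.9],
    [[-0.1,0.384,0.0],0.9],
    [[-0.1,0.384,0.0],0.9],
    [[-0.1,0.384,-0.1],0.9],
    [[-0.1,0.384,-0.1],0.9],
    [[-0.1,0.384,-0.1],0.9],
  ],
)

```text
time: 2.9
position: [0.4553, 0.3764, 0.1916]
tool_rot: [2.813, 1.388, -0.021]
ft_force: [-0.7, -1.2, -1.2]
grip_width: -0.001
```

Run:
```python
from h import *
s=get_state(); print(s["position"],s["tool_rot"])
im,K,T=snap("wrist","w1.png"); print(K.round(1).tolist(),T.round(3).tolist())
hsv=cv2.cvtColor(im,cv2.COLOR_BGR2HSV)
m=cv2.inRange(hsv,(0,150,60),(6,255,255))|cv2.inRange(hsv,(174,150,60),(180,255,255))
k,l,st,ce=cv2.connectedComponentsWithStats(m)
for i in range(1,k):
    if st[i,4]>80: print(st[i],ce[i],ray(K,T,*ce[i],.094),ray(K,T,*ce[i],.087))
```

```text
[0.45529886 0.3764113  0.19156258] [ 2.81320779  1.38759096 -0.02136104]
[[344.3, 0.0, 279.5], [0.0, 344.3, 211.6], [0.0, 0.0, 1.0]] [[0.608, 0.763, 0.218, 0.396], [0.794, -0.58, -0.184, 0.426], [-0.014, 0.285, -0.958, 0.376], [0.0, 0.0, 0.0, 1.0]]
[529 168  31  16 290] [545.92413793 174.61724138] [0.56708392 0.56483631 0.094     ] [0.57133469 0.5682856  0.087     ]
[263 180  44  43 945] [283.33650794 196.85502646] [0.45177965 0.3823422  0.094     ] [0.45316724 0.38125989 0.087     ]
[ 458  233   79   58 1007] [498.19761668 262.43992056] [0.6145132 0.4974368 0.094    ] [0.6199417  0.49921247 0.087     ]
```

View pics/w1.png

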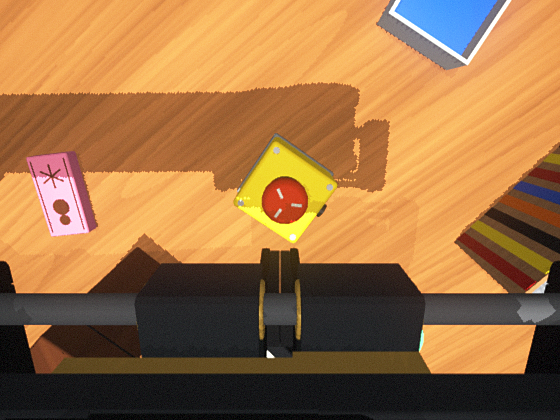

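The wrist view shows the red head at (284,198) on the yellow box → (0.453, 0.382). Pressing.

>>> carry_out(
  motion=[
    [[-0.004,-0.001,-0.05],0],
    [[-0.004,-0.001,-0.09],0],
    [[-0.004,-0.001,-0.098],0],
    [[-0.004,-0.001,-0.098],0],
    [[-0.004,-0.001,-0.104],0],
    [[-0.004,-0.001,-0.108],0],
    [[-0.004,-0.001,-0.113],0],
    [[-0.004,-0.001,-0.113],0],
    [[-0.004,-0.001,-0.113],0],
  ],
)

```text
time: 3.85
position: [0.453, 0.3819, 0.0866]
tool_rot: [-2.816, -1.394, -0.0]
ft_force: [-0.7, 0.0, 0.2]
grip_width: 0.007
```

>>> carry_out(
  motion=[
    [[0,0,-0.001],0],
    [[0,0,-0.002],0],
    [[0,0,-0.002],0],
    [[0,0,-0.002],0],
    [[0,0,-0.002],0],
  ],
)

```text
time: 4.35
position: [0.453, 0.3817, 0.0844]
tool_rot: [2.816, 1.393, 0.0]
ft_force: [-0.3, -1.3, -0.8]
grip_width: 0.004
```

Run:
```python
from h import *
s=get_state(); print(s["position"],s["ft_force"],s["torque"])
```

```text
[0.45300508 0.38171441 0.08440216] [-0.2908612  -1.32591874 -0.81220105] [ 0.00957942 -0.15844477  0.05666836]
```

Run:
```python
from h import *
o=[]
for n,(u,v) in(("scene",(440,265)),("side",(220,350))):
    im,K,T=snap(n,n+"1.png"); print(proj(K,T,(.453,.382,.0844)))
    o.append(cv2.resize(im[v-45:v+45,u-45:u+45],(400,400),interpolation=cv2.INTER_CUBIC))
cv2.imwrite("pics/p1.png",np.hstack(o))
```

```text
[441.45784186 269.56754952]
[221.93132561 357.90016424]
```

View pics/p1.png

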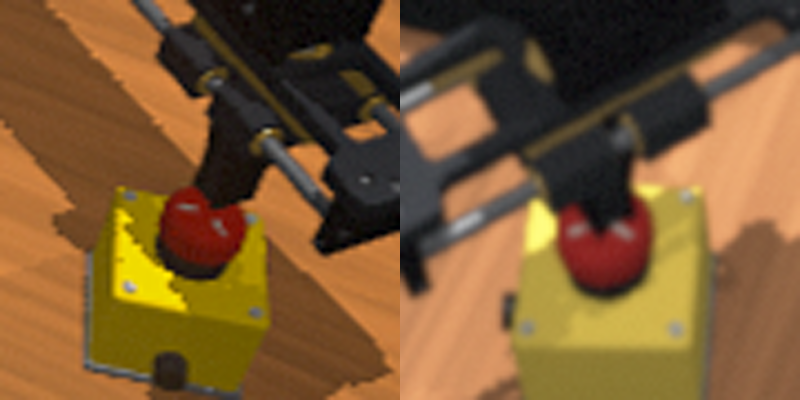

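Both fingertips appear to meet the head's top (crop (210,200) and (605,225)), but the force is unclear; I'll press a little further.

>>> carry_out(
  motion=[
    [[0,0,-0.001],0],
    [[0,0,-0.002],0],
    [[0,0,-0.003],0],
    [[0,0,-0.003],0],
    [[0,0,-0.003],0],
  ],
)

```text
time: 4.95
position: [0.453, 0.3817, 0.0813]
tool_rot: [-2.816, -1.393, 0.0]
ft_force: [-0.3, 0.1, 0.2]
grip_width: 0.007
```

Run:
```python
from h import *
s=get_state(); print(s["position"],s["ft_force"],s["torque"],s["joint_torque"].round(2))
im,K,T=snap("wrist","w2.png")
```

```text
[0.452966   0.38169958 0.08132375] [-0.31964469  0.05435829  0.16129115] [ 0.0389943  -0.15425021 -0.0216367 ] [ 1.000e-02 -3.996e+01 -1.013e+01 -2.746e+01 -6.000e-02  3.000e-02
 -0.000e+00]
```

Run:
```python
from h import *
o=[]
for n,(u,v) in(("scene",(440,265)),("side",(220,350))):
    im,K,T=snap(n,n+"2.png"); i0=np.load(f"pics/{n}0.npz")["im"]
    for q in(i0,np.load(f"pics/{n}1.npz")["im"],im):
        hsv=cv2.cvtColor(q,cv2.COLOR_BGR2HSV)[v-30:v+35,u-30:u+30]
        m=cv2.inRange(hsv,(0,150,50),(8,255,255))|cv2.inRange(hsv,(172,150,50),(180,255,255)); b=cv2.boundingRect(m); print(n,b[0]+u-30,b[1]+v-30,b[2:],(m>0).sum())
    o+=[cv2.resize(q[v-30:v+30,u-30:u+30],(400,300)[:1]*2,interpolation=cv2.INTER_CUBIC)[:, :] for q in(im,)]
w=np.load("pics/w2.npz")["im"]
cv2.imwrite("pics/p2.png",np.hstack(o))
```

```text
scene 431 262 (19, 18) 254
scene 431 262 (19, 18) 239
scene 431 262 (19, 18) 227
side 211 346 (20, 24) 328
side 211 349 (20, 21) 250
side 211 349 (20, 21) 240
```

View pics/p2.png

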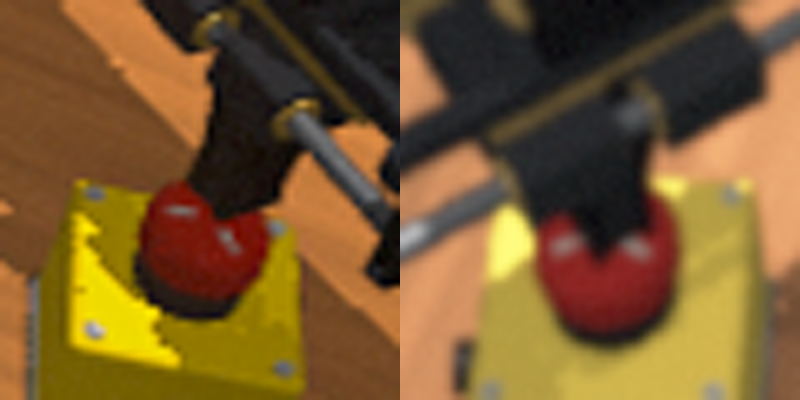

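Head bounding boxes haven't moved and there is no force, so it is not pressed yet; going lower in small steps.

>>> carry_out(
  motion=[
    [[0,0,-0.001],0],
    [[0,0,-0.002],0],
    [[0,0,-0.003],0],
    [[0,0,-0.004],0],
    [[0,0,-0.004],0],
    [[0,0,-0.004],0],
  ],
)

```text
time: 5.7
position: [0.453, 0.3817, 0.0773]
tool_rot: [-2.816, -1.393, -0.0]
ft_force: [-0.6, 0.4, -0.0]
grip_width: 0.004
```

Run:
```python
from h import *
s=get_state(); print(s["position"],s["ft_force"],s["torque"],s["joint_torque"].round(2))
for n,(u,v) in(("scene",(440,265)),("side",(220,350))):
    im,K,T=snap(n,n+"3.png"); print(proj(K,T,s["position"]))
    a=np.load(f"pics/{n}2.npz")["im"]
    d=cv2.absdiff(a,im).max(2)[v-40:v+60,u-40:u+40]; m=(d>25); ys,xs=np.nonzero(m); print(n,m.sum(), (xs.min()+u-40,xs.max()+u-40,ys.min()+v-40,ys.max()+v-40) if m.any() else None)
    g=cv2.cvtColor(im,cv2.COLOR_BGR2HSV); c=int(proj(K,T,s["position"])[0])
    print([(y,g[y,c].tolist()) for y in range(v-8,v+22,1)])
im,K,T=snap("wrist"); cv2.imwrite("pics/w3.png",cv2.resize(im[100:400,130:430],(600,600)))
```

```text
[0.45295215 0.38173588 0.0773454 ] [-0.59583181  0.3667773  -0.03636452] [ 0.06926567 -0.16178158  0.00415786] [ 1.000e-02 -4.011e+01 -1.020e+01 -2.733e+01 -6.000e-02  3.000e-02
 -0.000e+00]
[440.48107014 271.53499723]
scene 658 (np.int64(401), np.int64(479), np.int64(225), np.int64(319))
[(257, [16, 134, 21]), (258, [14, 138, 24]), (259, [11, 128, 28]), (260, [12, 170, 30]), (261, [11, 100, 28]), (262, [6, 135, 36]), (263, [5, 92, 36]), (264, [18, 99, 31]), (265, [14, 100, 28]), (266, [5, 191, 52]), (267, [3, 218, 102]), (268, [3, 225, 112]), (269, [4, 236, 120]), (270, [3, 227, 120]), (271, [3, 229, 118]), (272, [3, 228, 121]), (273, [4, 240, 119]), (274, [3, 221, 114]), (275, [4, 222, 107]), (276, [5, 226, 96]), (277, [5, 241, 89]), (278, [3, 210, 96]), (279, [8, 196, 69]), (280, [11, 127, 38]), (281, [12, 98, 34]), (282, [175, 127, 26]), (283, [25, 236, 108]), (284, [25, 255, 147]), (285, [25, 255, 147]), (286, [25, 255, 144])]
[222.36145733 359.86491749]
side 878 (np.int64(180), np.int64(259), np.int64(310), np.int64(374))
[(342, [110, 19, 40]), (343, [100, 27, 28]), (344, [114, 43, 30]), (345, [110, 26, 29]), (346, [113, 30, 34]), (347, [108, 36, 35]), (348, [105, 38, 27]), (349, [90, 27, 28]), (350, [110, 27, 28]), (351, [105, 39, 26]), (352, [80, 29, 26]), (353, [90, 32, 24]), (354, [105, 38, 27]), (355, [120, 20, 25]), (356, [135, 20, 25]), (357, [179, 130, 49]), (358, [1, 181, 89]), (359, [1, 189, 120]), (360, [1, 192, 134]), (361, [1, 193, 139]), (362, [1, 189, 140]), (363, [1, 192, 137]), (364, [1, 194, 129]), (365, [0, 190, 122]), (366, [1, 194, 112]), (367, [1, 195, 102]), (368, [0, 178, 89]), (369, [0, 146, 61]), (370, [176, 60, 30]), (371, [23, 109, 49])]
```

View pics/w3.png

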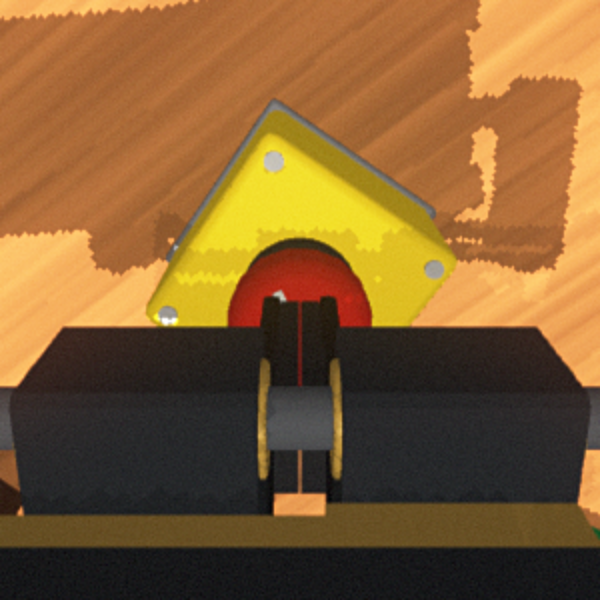

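Ambiguous: fingers look sunk into the head, with no force. I'll lift off and measure both the fingertip and the head's height in the images.

>>> carry_out(
  motion=[
    [[0,0,0.05],0],
    [[0,0,0.05],0],
    [[0,0,0.05],0],
    [[0,0,0.05],0],
  ],
)

```text
time: 6.25
position: [0.4528, 0.3812, 0.1268]
tool_rot: [2.815, 1.393, -0.001]
ft_force: [-0.1, 0.2, -0.9]
grip_width: 0.005
```

Run:
```python
from h import *
s=get_state(); print(s["position"],s["ft_force"],s["torque"])
o=[]
for n,(u,v) in(("scene",(440,265)),("side",(220,350))):
    im,K,T=snap(n,n+"4.png"); print(n,proj(K,T,s["position"]),[proj(K,T,(.453,.382,z)).round(1).tolist() for z in(.094,.088)])
    for q in(np.load(f"pics/{n}0.npz")["im"],im):
        g=cv2.cvtColor(q,cv2.COLOR_BGR2HSV)[v-15:v+25,u-20:u+20]; m=cv2.inRange(g,(0,150,40),(8,255,255))|cv2.inRange(g,(172,150,40),(180,255,255)); print(cv2.boundingRect(m),(m>0).sum(),np.argwhere(m).mean(0)+[v-15,u-20])
        o.append(cv2.resize(q[v-35:v+35,u-35:u+35],(300,300),interpolation=cv2.INTER_CUBIC))
cv2.imwrite("pics/p4.png",np.vstack([np.hstack(o[:2]),np.hstack(o[2:])]))
```

```text
[0.45279763 0.38121222 0.12676636] [-0.09543375  0.15164602 -0.90441814] [ 0.07070831 -0.14248438 -0.00210374]
scene [446.50756948 256.6614631 ] [[442.6, 266.8], [441.9, 268.5]]
(11, 12, 19, 18) 254 [270.43700787 440.01968504]
(11, 12, 19, 19) 257 [270.71206226 439.84824903]
side [220.0581133 344.5099329] [[221.5, 355.0], [221.8, 356.8]]
(11, 11, 20, 24) 330 [358.37575758 220.84545455]
(11, 11, 21, 24) 327 [358.40978593 220.83486239]
```

View pics/p4.png

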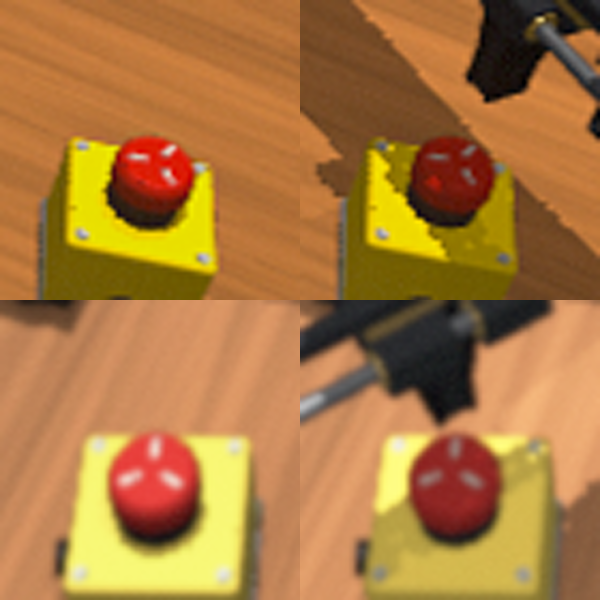

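The head never moved and the fingertip looks roughly 1 cm higher than its reported position, so there was no contact yet. I'll go lower, in steps, watching force.

>>> carry_out(
  motion=[
    [[0,0,-0.04],0],
    [[0,0,-0.045],0],
    [[0,0,-0.05],0],
    [[0,0,-0.052],0],
    [[0,0,-0.053],0],
    [[0,0,-0.054],0],
    [[0,0,-0.054],0],
  ],
)

```text
time: 7.05
position: [0.4533, 0.382, 0.074]
tool_rot: [-2.816, -1.393, -0.002]
ft_force: [-0.6, 0.5, -0.6]
grip_width: 0.007
```

>>> carry_out(
  motion=[
    [[0,0,-0.001],0],
    [[0,0,-0.002],0],
    [[0,0,-0.003],0],
    [[0,0,-0.003],0],
    [[0,0,-0.003],0],
    [[0,0,-0.003],0],
  ],
)

```text
time: 7.65
position: [0.4531, 0.3818, 0.0706]
tool_rot: [-2.816, -1.393, -0.001]
ft_force: [-0.7, -0.6, 2.5]
grip_width: 0.008
```

Run:
```python
from h import *
s=get_state(); print(s["position"],s["ft_force"],s["torque"],s["joint_torque"].round(2))
for n,(u,v) in(("scene",(440,265)),("side",(220,350))):
    im,K,T=snap(n,n+"5.png")
    for q in(np.load(f"pics/{n}3.npz")["im"],im):
        g=cv2.cvtColor(q,cv2.COLOR_BGR2HSV)[v-15:v+25,u-20:u+20]; m=cv2.inRange(g,(0,150,40),(8,255,255))|cv2.inRange(g,(172,150,40),(180,255,255)); print(n,cv2.boundingRect(m),(m>0).sum())
```

```text
[0.45313133 0.38182919 0.07062243] [-0.6893401  -0.61926647  2.45942935] [-0.02577083 -0.04340049 -0.00757826] [ -0.12 -39.2  -10.03 -26.24  -0.07  -0.16   0.  ]
scene (11, 12, 19, 18) 215
scene (11, 12, 19, 19) 193
side (11, 14, 20, 21) 223
side (11, 15, 20, 20) 208
```

Contact at last (2.5 N). Pressing another ~7 mm.

>>> carry_out(
  motion=[
    [[0,0,-0.002],0],
    [[0,0,-0.004],0],
    [[0,0,-0.006],0],
    [[0,0,-0.007],0],
    [[0,0,-0.007],0],
    [[0,0,-0.007],0],
  ],
)

```text
time: 8.35
position: [0.4531, 0.3819, 0.0638]
tool_rot: [2.816, 1.393, 0.001]
ft_force: [-1.2, -1.5, 7.0]
grip_width: -0.0
```

>>> carry_out(
  motion=[
    [[0,0,-0.001],0],
    [[0,0,-0.002],0],
    [[0,0,-0.002],0],
    [[0,0,-0.002],0],
  ],
)

```text
time: 8.75
position: [0.4533, 0.382, 0.0635]
tool_rot: [2.815, 1.393, 0.002]
ft_force: [-4.0, -3.9, 16.9]
grip_width: 0.005
```

>>> carry_out(
  motion=[
    [[0,0,0.05],0],
    [[0,0,0.1],0],
    [[0,0,0.15],0],
    [[0,0,0.19],0],
    [[0,0,0.19],0],
  ],
  grip=-1,
)

```text
time: 9.25
position: [0.4547, 0.3844, 0.257]
tool_rot: [-2.814, -1.392, -0.015]
ft_force: [-0.7, 0.6, -0.7]
grip_width: 0.375
```

Run:
```python
from h import *
s=get_state(); print(s["position"],s["tool_rot"])
for n,(u,v) in(("scene",(440,265)),("side",(220,350))):
    im,K,T=snap(n,n+"6.png")
    for q in(np.load(f"pics/{n}4.npz")["im"],im):
        g=cv2.cvtColor(q,cv2.COLOR_BGR2HSV)[v-15:v+25,u-20:u+20]; m=cv2.inRange(g,(0,150,40),(8,255,255))|cv2.inRange(g,(172,150,40),(180,255,255)); print(n,cv2.boundingRect(m),(m>0).sum(),np.argwhere(m).mean(0))
```

```text
[0.4546978  0.38436463 0.25695293] [-2.81385207 -1.39233334 -0.0146246 ]
scene (11, 12, 19, 19) 257 [20.71206226 19.84824903]
scene (10, 13, 19, 19) 249 [22.34939759 19.30120482]
side (11, 11, 21, 24) 327 [23.40978593 20.83486239]
side (11, 14, 21, 22) 305 [25.16721311 20.90819672]
```

Stop is latched (head image dropped 1.7 px ≈ 6 mm in both views). Bottoming happened at a reading of 0.0635 though the head should then be at 0.0865, so real tips sit ~20 mm above the reported TCP; I'll keep that in mind. Next, above plaque_1.

>>> carry_out(
  motion=[
    [[0.18,-0.437,0.0],0.25],
    [[0.18,-0.437,0.0],0.25],
    [[0.18,-0.437,0.0],0.25],
    [[0.18,-0.437,0.0],0.25],
    [[0.18,-0.437,0.0],0.25],
    [[0.18,-0.437,0.0],0.25],
    [[0.18,-0.437,0.0],0.25],
    [[0.18,-0.437,0.0],0.25],
    [[0.18,-0.437,0.0],0.25],
    [[0.18,-0.437,0.0],0.25],
    [[0.18,-0.437,-0.05],0.25],
    [[0.18,-0.437,-0.08],0.25],
    [[0.18,-0.437,-0.1],0.25],
    [[0.18,-0.437,-0.1],0.25],
    [[0.18,-0.437,-0.1],0.25],
  ],
)

```text
time: 10.85
position: [0.6321, -0.0552, 0.1501]
tool_rot: [-2.618, -1.733, 0.003]
ft_force: [0.5, 0.6, 0.1]
grip_width: 0.999
```

Run:
```python
from h import *
s=get_state(); print(s["position"],s["tool_rot"],s["grip_width"])
im,K,T=snap("wrist","w4.png"); print(T.round(3).tolist()); print(proj(K,T,s["position"]),proj(K,T,s["position"]+[0,0,.02]))
for n in("scene","side"):
    i2,K,T=snap(n,n+"7.png"); print(n,proj(K,T,s["position"]))
    c=proj(K,T,s["position"]).astype(int); print(c); cv2.imwrite("pics/q_%s.png"%n,cv2.resize(i2[c[1]-50:c[1]+25,c[0]-50:c[0]+50],(400,300),interpolation=cv2.INTER_CUBIC))
a=cv2.imread("pics/q_scene.png");b=cv2.imread("pics/q_side.png")
w=cv2.resize(im,(400,300),interpolation=cv2.INTER_AREA)
cv2.imwrite("pics/p7.png",np.vstack([np.hstack([a,b]),np.hstack([w,w*0])]))
```

```text
[ 0.63214083 -0.05516552  0.1500767 ] [-2.6181321  -1.73283573  0.00263475] 0.9991884280375412
[[0.39, 0.883, 0.262, 0.561], [0.921, -0.374, -0.111, -0.025], [0.0, 0.285, -0.959, 0.334], [0.0, 0.0, 0.0, 1.0]]
[278.99702486 248.62095543] [278.94773186 263.48886804]
scene [230.29888204 220.27720885]
[230 220]
side [225.78339822 173.43855984]
[225 173]
```

View pics/p7.png

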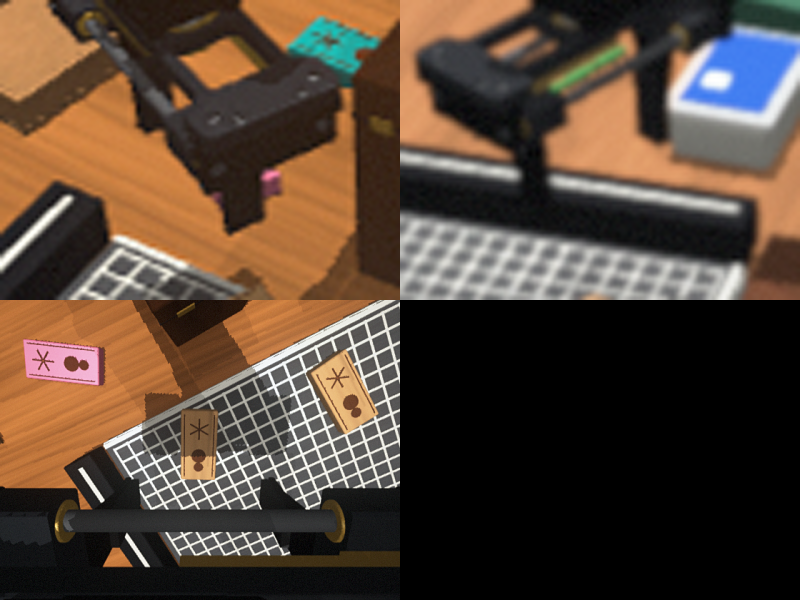

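Run:
```python
from h import *
p=np.array([.632,-.0552,.150]); j=np.array([.39,.92,0])*.051
for n in("scene","side","wrist"):
    d=np.load("pics/%s.npz"%("w4" if n=="wrist" else n+"7"))
    for s in(1,-1):
        print(n,s,[proj(d["K"],d["T"],p+s*j+[0,0,z]).round(1).tolist() for z in(0,.01,.02)])
K,T=np.load("pics/w4.npz")["K"],np.load("pics/w4.npz")["T"]
im=np.load("pics/w4.npz")["im"]; g=cv2.cvtColor(im,cv2.COLOR_BGR2HSV); m=cv2.inRange(g,(8,60,90),(22,200,255))
for u,v in((278,204),(480,130)):
    w=np.zeros_like(m); cv2.circle(w,(u,v),75 if u<300 else 70,255,-1)
    # reject table by rail side: keep component containing center
    mm=cv2.morphologyEx(m&w,3,np.ones((7,7))); k,l,st,ce=cv2.connectedComponentsWithStats(mm); i=l[v,u]; print(st[i])
    c=max(cv2.findContours((l==i).astype(np.uint8),0,2)[0],key=cv2.contourArea)
    print(cv2.minAreaRect(np.array([ray(K,T,*q[0],.04)[:2]*1000 for q in c],np.float32)))
```

```text
scene 1 [[241.8, 233.9], [241.5, 230.7], [241.2, 227.4]]
scene -1 [[219.6, 207.5], [219.2, 204.3], [218.7, 201.0]]
side 1 [[210.6, 182.7], [210.2, 179.5], [209.7, 176.1]]
side -1 [[240.3, 164.7], [240.1, 161.4], [239.9, 158.2]]
wrist 1 [[367.1, 248.4], [371.6, 255.4], [376.5, 263.2]]
wrist -1 [[190.5, 248.4], [186.0, 255.4], [181.1, 263.2]]
[ 253  152   53  100 4796]
((634.6748657226562, -57.27674102783203), (44.438621520996094, 90.94816589355469), 65.76171112060547)
[ 429   69  101  119 6618]
((642.6951904296875, 122.11381530761719), (92.47261810302734, 49.65724563598633), 12.31975269317627)
```

Fingertips in both views indeed sit ~20–22 mm above the reported TCP (tip z = reading + 0.022). Plaque_1 measured at (0.6345, −0.057), jaws aligned. Descend so the tips reach ~z 0.026.

>>> carry_out(
  motion=[
    [[0.002,-0.002,-0.05],0],
    [[0.002,-0.002,-0.09],0],
    [[0.002,-0.002,-0.12],0],
    [[0.002,-0.002,-0.135],0],
    [[0.002,-0.002,-0.142],0],
    [[0.002,-0.002,-0.146],0],
    [[0.002,-0.002,-0.147],0],
    [[0.002,-0.002,-0.147],0],
  ],
)

```text
time: 11.8
position: [0.6361, -0.0573, 0.0058]
tool_rot: [2.619, 1.733, 0.003]
ft_force: [0.8, 0.6, 0.5]
grip_width: 0.999
```

>>> carry_out(
  motion=[
    [[0,0,0],0],
    [[0,0,0],0],
    [[0,0,0],0],
    [[0,0,0],0],
    [[0,0,0],0],
    [[0,0,0],0],
    [[0,0,0],0],
    [[0,0,0],0],
  ],
  grip=1,
  squeeze=20,
)

```text
time: 12.6
position: [0.635, -0.0573, 0.0043]
tool_rot: [-2.62, -1.733, -0.0]
ft_force: [-0.6, 0.1, 0.1]
grip_width: 0.518
```

>>> carry_out(
  motion=[
    [[0,0,0.04],0],
    [[0,0,0.08],0],
    [[0,0,0.1],0],
    [[-0.159,-0.308,0.1],-1.24],
    [[-0.159,-0.308,0.1],-1.24],
    [[-0.159,-0.308,0.1],-1.24],
    [[-0.159,-0.308,0.1],-1.24],
    [[-0.159,-0.308,0.1],-1.24],
    [[-0.159,-0.308,0.1],-1.24],
    [[-0.159,-0.308,0.1],-1.24],
    [[-0.159,-0.308,0.1],-1.24],
    [[-0.159,-0.308,0.1],-1.24],
    [[-0.159,-0.308,0.1],-1.24],
  ],
)

```text
time: 13.9
position: [0.4757, -0.3654, 0.1042]
tool_rot: [-3.139, 0.112, 0.0]
ft_force: [-0.1, 1.0, -0.3]
grip_width: 0.514
```

Run:
```python
from h import *
s=get_state(); print(s["position"],s["tool_rot"],s["grip_width"])
im,K,T=snap("wrist","w5.png"); g=np.zeros((600,800,3),np.uint8); cv2.imwrite("pics/w5v.png",im)
```

```text
[ 0.47569264 -0.36540395  0.10421613] [-3.13934100e+00  1.12422350e-01  2.02557634e-04] 0.5136104753369516
```

View pics/w5v.png

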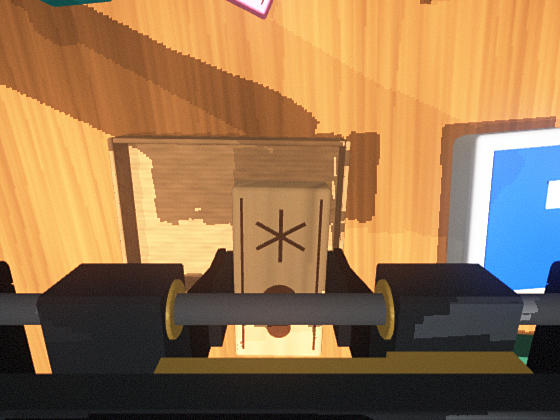

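Run:
```python
from h import *
d=np.load("pics/w5.npz")
a,b=[ray(d["K"],d["T"],*p,.032) for p in((112,139),(349,142))]; print(a,b,b-a)
v=(b-a)[:2]/np.linalg.norm((b-a)[:2]); n=np.array([-v[1],v[0]]); m=(a+b)[:2]/2
for s in(1,-1): print(m+s*n*.065)
```

```text
[ 0.35916248 -0.29954828  0.032     ] [ 0.53195015 -0.31404117  0.032     ] [ 0.17278767 -0.01449289  0.        ]
[ 0.45098923 -0.24202217]
[ 0.4401234  -0.37156727]
```

Tray rim corners at (112,139) and (349,142) confirm the tray centre ≈ (0.438, −0.365); the plaque hangs over its far half. Lowering.

>>> carry_out(
  motion=[
    [[0,0,-0.05],0],
    [[0,0,-0.09],0],
    [[0,0,-0.105],0],
    [[0,0,-0.112],0],
    [[0,0,-0.114],0],
    [[0,0,-0.114],0],
  ],
)

```text
time: 14.55
position: [0.4773, -0.366, -0.008]
tool_rot: [3.138, -0.111, 0.004]
ft_force: [1.0, -0.5, -0.3]
grip_width: 0.513
```

>>> carry_out(
  motion=[
    [[0,0,0],0],
    [[0,0,0],0],
    [[0,0,0],0],
    [[0,0,0],0],
    [[0,0,0.02],0],
    [[0,0,0.06],0],
    [[0,0,0.1],0],
    [[0,0,0.14],0],
  ],
  grip=-0.2,
)

```text
time: 15.35
position: [0.4758, -0.3651, 0.1319]
tool_rot: [-3.14, 0.111, 0.0]
ft_force: [1.0, -0.3, 0.4]
grip_width: 0.601
```

Run:
```python
from h import *
print(get_state()["position"])
for n,(u,v) in(("scene",(193,176)),("side",(329,164))):
    im,K,T=snap(n,n+"8.png"); cv2.imwrite("pics/t_%s.png"%n,cv2.resize(im[v-45:v+45,u-60:u+60],(400,300),interpolation=cv2.INTER_CUBIC))
# plaque 2 check in both views vs start
for n,(u,v) in(("scene",(296,290)),("side",(195,254))):
    d=np.load(f"pics/{n}8.npz"); m=cv2.inRange(cv2.cvtColor(d["im"],cv2.COLOR_BGR2HSV),(10,50,150),(20,190,255))
    w=np.zeros_like(m); cv2.circle(w,(u,v),30,255,-1); mm=cv2.morphologyEx(m&w,3,np.ones((5,5)))
    c=max(cv2.findContours(mm,0,2)[0],key=cv2.contourArea); print(cv2.minAreaRect(np.array([ray(d["K"],d["T"],*q[0],.04)[:2]*1000 for q in c],np.float32)))
a=cv2.imread("pics/t_scene.png");b=cv2.imread("pics/t_side.png"); cv2.imwrite("pics/p8.png",np.hstack([a,b]))
```

```text
[ 0.47577994 -0.36506085  0.13191454]
((642.969970703125, 127.07188415527344), (90.2966537475586, 45.362945556640625), 12.379672050476074)
((642.3531494140625, 128.80564880371094), (90.56338500976562, 47.159149169921875), 12.433221817016602)
```

>>> carry_out(
  motion=[
    [[0,0,0.05],-0.1],
    [[0.05,0.0,0.08],-0.3],
    [[0.167,0.493,0.08],-1.283],
    [[0.167,0.493,0.08],-1.283],
    [[0.167,0.493,0.08],-1.283],
    [[0.167,0.493,0.08],-1.283],
    [[0.167,0.493,0.08],-1.283],
    [[0.167,0.493,0.08],-1.283],
    [[0.167,0.493,0.08],-1.283],
    [[0.167,0.493,0.08],-1.283],
    [[0.167,0.493,0.08],-1.283],
    [[0.167,0.493,0.08],-1.283],
    [[0.167,0.493,0.08],-1.283],
    [[0.167,0.493,0.08],-1.283],
    [[0.167,0.493,0.03],-1.283],
    [[0.167,0.493,-0.02],-1.283],
    [[0.167,0.493,-0.03],-1.283],
    [[0.167,0.493,-0.03],-1.283],
  ],
  grip=-1,
)

```text
time: 17.25
position: [0.6416, 0.1259, 0.0984]
tool_rot: [2.444, -1.967, -0.004]
ft_force: [1.2, 0.4, 0.3]
grip_width: 0.995
```

```bash
cat >> h.py <<'E'
def plq(im,K,T,c,r=90,z=.04):
    m=cv2.inRange(cv2.cvtColor(im,cv2.COLOR_BGR2HSV),(8,60,90),(22,200,255)); w=np.zeros_like(m); cv2.circle(w,c,r,255,-1)
    mm=cv2.morphologyEx(m&w,3,np.ones((7,7))); k,l,st,ce=cv2.connectedComponentsWithStats(mm); i=1+st[1:,4].argmax()
    c=max(cv2.findContours((l==i).astype(np.uint8),0,2)[0],key=cv2.contourArea)
    return st[i],cv2.minAreaRect(np.array([ray(K,T,*q[0],z)[:2]*1000 for q in c],np.float32))
E
python3 - <<'E'
from h import *
s=get_state(); print(s["position"],s["tool_rot"],s["grip_width"])
im,K,T=snap("wrist","w6.png"); c=proj(K,T,(.643,.1275,.04)).astype(int); print(c,plq(im,K,T,tuple(map(int,c)),70))
E
```

```text
[0.64155656 0.12590806 0.09840455] [ 2.44436299 -1.9672908  -0.00413869] 0.9951182032422989
[276 218] (array([ 248,  154,   63,  118, 6422], dtype=int32), ((645.7166137695312, 126.28086853027344), (90.28770446777344, 44.45232009887695), 12.894018173217773))
```

>>> carry_out(
  motion=[
    [[0.001,-0.001,-0.05],0.01],
    [[0.001,-0.001,-0.08],0.01],
    [[0.001,-0.001,-0.09],0.01],
    [[0.001,-0.001,-0.095],0.01],
    [[0.001,-0.001,-0.096],0.01],
    [[0.001,-0.001,-0.096],0.01],
  ],
)

```text
time: 17.9
position: [0.6458, 0.1272, 0.0068]
tool_rot: [-2.456, 1.954, -0.004]
ft_force: [-0.3, 0.2, 0.8]
grip_width: 0.999
```

>>> carry_out(
  motion=[
    [[0,0,0],0],
    [[0,0,0],0],
    [[0,0,0],0],
    [[0,0,0],0],
    [[0,0,0],0],
    [[0,0,0],0],
    [[0,0,0],0],
    [[0,0,0.02],0],
    [[0,0,0.06],0],
    [[0,0,0.1],0],
    [[0,0,0.15],0],
    [[0,0,0.19],0],
    [[0,0,0.19],0],
  ],
  grip=1,
  squeeze=20,
)

```text
time: 19.2
position: [0.6476, 0.1282, 0.202]
tool_rot: [-2.451, 1.95, -0.012]
ft_force: [1.1, 0.9, 0.6]
grip_width: 0.511
```

>>> carry_out(
  motion=[
    [[-0.03,-0.2,0.02],0.5],
    [[-0.03,-0.2,0.02],0.5],
    [[-0.03,-0.2,0.02],0.5],
    [[-0.03,-0.2,0.02],0.5],
    [[-0.03,-0.2,0.02],0.5],
    [[-0.247,-0.488,0.02],1.267],
    [[-0.247,-0.488,0.02],1.267],
    [[-0.247,-0.488,0.02],1.267],
    [[-0.247,-0.488,0.02],1.267],
    [[-0.247,-0.488,0.02],1.267],
    [[-0.247,-0.488,0.02],1.267],
    [[-0.247,-0.488,0.02],1.267],
    [[-0.247,-0.488,0.02],1.267],
    [[-0.247,-0.488,-0.04],1.267],
    [[-0.247,-0.488,-0.09],1.267],
    [[-0.247,-0.488,-0.13],1.267],
    [[-0.247,-0.488,-0.13],1.267],
  ],
)

```text
time: 20.9
position: [0.392, -0.3566, 0.0572]
tool_rot: [-3.129, 0.12, 0.016]
ft_force: [-0.9, 0.8, -0.4]
grip_width: 0.513
```

Run:
```python
from h import *
s=get_state(); print(s["position"],s["tool_rot"],s["grip_width"])
snap("wrist","w7.png")
```

```text
[ 0.39199625 -0.35655869  0.05722689] [-3.1289141   0.12042017  0.01636753] 0.5130230290463815
```

View pics/w7.png

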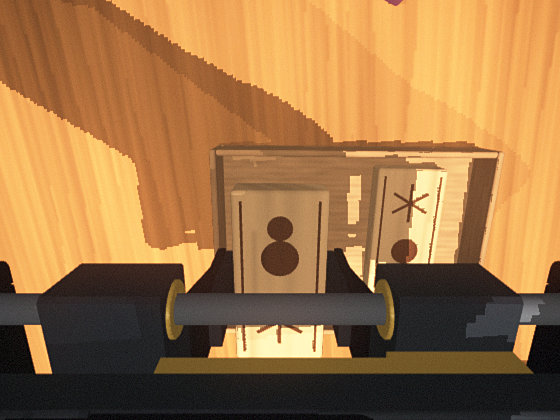

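Wrist view: plaque_1 flat in the tray at (405,225), plaque_2 held over the free left half. Shift 4 mm from the left wall and lower.

>>> carry_out(
  motion=[
    [[0.004,0,0],0],
    [[0.004,0,0],0],
    [[0.004,0,-0.03],0],
    [[0.004,0,-0.055],0],
    [[0.004,0,-0.068],0],
    [[0.004,0,-0.074],0],
    [[0.004,0,-0.074],0],
  ],
)

```text
time: 21.65
position: [0.4015, -0.3616, -0.009]
tool_rot: [3.139, -0.121, 0.001]
ft_force: [0.1, 0.2, 0.1]
grip_width: 0.514
```

>>> carry_out(
  motion=[
    [[0,0,0],0],
    [[0,0,0],0],
    [[0,0,0],0],
    [[0,0,0],0],
    [[0,0,0.02],0],
    [[0,0,0.06],0],
    [[0,0,0.1],0],
    [[0,0,0.15],0],
    [[0,0,0.2],0],
    [[0,0,0.24],0],
  ],
  grip=-0.18,
)

```text
time: 22.65
position: [0.4014, -0.3615, 0.2339]
tool_rot: [3.137, -0.121, 0.003]
ft_force: [-0.0, -0.5, -0.2]
grip_width: 0.592
```

Run:
```python
from h import *
s=get_state(); print(s["position"],s["grip_width"])
im,K,T=snap("wrist","w8.png")
for p in((.395,-.361),(.476,-.366)):
    c=tuple(map(int,proj(K,T,(*p,.022)))); print(c)
m=cv2.inRange(cv2.cvtColor(im,cv2.COLOR_BGR2HSV),(0,0,0),(180,255,60))
cv2.imwrite("pics/w8.png",im)
```

```text
[ 0.40143141 -0.36148642  0.23390845] 0.5924201966030425
(272, 178)
(341, 177)
```

Both plaques released. Now above box R (right), to refine its pose with the wrist camera.

>>> carry_out(
  motion=[
    [[0.075,0.372,0.02],0.2],
    [[0.075,0.372,0.02],0.2],
    [[0.075,0.372,0.02],0.2],
    [[0.075,0.372,0.02],0.2],
    [[0.075,0.372,0.02],0.2],
    [[0.075,0.372,0.02],0.2],
    [[0.075,0.372,0.02],0.2],
    [[0.075,0.372,0.02],0.2],
    [[0.075,0.372,0.02],0.2],
    [[0.075,0.372,0.0],0.2],
    [[0.075,0.372,0.0],0.2],
  ],
  grip=-1,
)

```text
time: 23.8
position: [0.4743, 0.01, 0.2284]
tool_rot: [-3.136, -0.193, 0.006]
ft_force: [-0.4, -1.1, -0.1]
grip_width: 0.998
```

Run:
```python
from h import *
s=get_state(); print(s["position"],s["tool_rot"],s["grip_width"])
im,K,T=snap("wrist","w9.png")
t=cv2.imread("pics/w8.png")
cv2.imwrite("pics/p9.png",np.hstack([cv2.resize(t[90:250,180:420],(360,240)),cv2.resize(im,(400,300))[:240]]) if 0 else np.hstack([cv2.resize(t[90:250,190:390],(300,420)),cv2.resize(im,(500,420))]))
```

```text
[0.4743457  0.01002612 0.22835324] [-3.13558066 -0.19251618  0.00592702] 0.9979946805185914
```

View pics/p9.png

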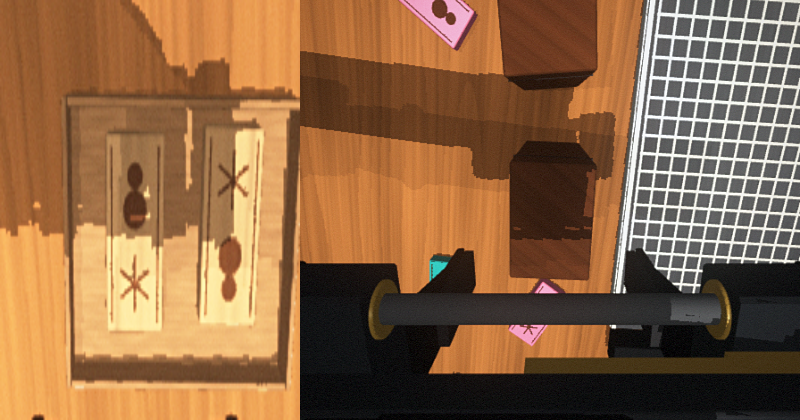

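Both plaques lie flat in the tray (left panel). Box R's lid corners are visible in the right panel; computing.

Run:
```python
from h import *
d=np.load("pics/w9.npz"); K,T=d["K"],d["T"]; U=lambda x,y:((x-300)/.8929,y)
q=np.array([ray(K,T,*U(*p),.17)[:2] for p in((510,165),(595,163),(588,279),(510,274))]); print(q.round(4).tolist(),q.mean(0))
q=np.array([ray(K,T,*U(*p),.17)[:2] for p in((507,78),(595,72))]); print("L near edge",q.round(4).tolist())
q=np.array([ray(K,T,*U(*p),.022)[:2] for p in((647,20),(612,325))]); e=q[0]-q[1]; print("edge",q.round(4).tolist(),np.arctan2(-e[0],e[1]))
```

```text
[[0.4395, 0.0462], [0.506, 0.0559], [0.5149, -0.0343], [0.4468, -0.0385]] [0.47680047 0.00731442]
L near edge [[0.4323, 0.1033], [0.4962, 0.1149]]
edge [[0.5648, 0.1871], [0.5899, -0.1706]] 0.07013794409508346
```

>>> carry_out(
  motion=[
    [[0.001,-0.002,0],-0.02],
    [[0.001,-0.002,-0.03],-0.02],
    [[0.001,-0.002,-0.06],-0.02],
    [[0.001,-0.002,-0.08],-0.02],
    [[0.001,-0.002,-0.1],-0.02],
    [[0.001,-0.002,-0.115],-0.02],
    [[0.001,-0.002,-0.115],-0.02],
  ],
)

```text
time: 24.55
position: [0.4759, 0.0081, 0.1142]
tool_rot: [-3.137, -0.159, 0.004]
ft_force: [-0.0, -0.5, 0.4]
grip_width: 0.998
```

>>> carry_out(
  motion=[
    [[0,0,0],0],
    [[0,0,0],0],
    [[0,0,0],0],
    [[0,0,0],0],
    [[0,0,0],0],
    [[0,0,0],0],
    [[0,0,0],0],
  ],
  grip=1,
  squeeze=25,
)

```text
time: 25.25
position: [0.4774, 0.0085, 0.1164]
tool_rot: [3.137, 0.161, 0.001]
ft_force: [-3.0, -0.5, 5.7]
grip_width: 0.801
```

>>> carry_out(
  motion=[
    [[0,0,0.004],0],
    [[0,0,0.004],0],
    [[0.015,0.001,0.004],-0.03],
    [[0.03,0.003,0.004],-0.03],
    [[0.045,0.004,0.004],-0.03],
    [[0.055,0.006,0.004],-0.03],
    [[0.058,0.007,0.004],-0.03],
    [[0.058,0.007,0.004],-0.03],
    [[0.058,0.007,0.002],-0.03],
    [[0.058,0.007,0.0],-0.03],
    [[0.058,0.007,0.0],-0.03],
  ],
)

```text
time: 26.35
position: [0.5344, 0.0157, 0.1165]
tool_rot: [3.138, 0.115, -0.001]
ft_force: [-4.3, -0.6, 4.4]
grip_width: 0.799
```

>>> carry_out(
  motion=[
    [[0.001,0,0],0],
    [[0.002,0,0],0],
    [[0.003,0,0],0],
    [[0.004,0,0],0],
    [[0.004,0,0],0],
  ],
)

```text
time: 26.85
position: [0.5364, 0.0157, 0.1166]
tool_rot: [3.138, 0.115, -0.008]
ft_force: [-8.9, 0.0, 11.2]
grip_width: 0.802
```

>>> carry_out(
  motion=[
    [[0.0,0,0.002],0],
    [[0.0,0,0.002],0],
    [[0.002,0,0.002],0],
    [[0.003,0,0.002],0],
    [[0.004,0,0.002],0],
    [[0.004,0,0.002],0],
  ],
)

```text
time: 27.45
position: [0.542, 0.0154, 0.1168]
tool_rot: [3.139, 0.115, -0.004]
ft_force: [-3.2, -0.2, -3.5]
grip_width: 0.806
```

>>> carry_out(
  motion=[
    [[0.001,0,0],0],
    [[0.002,0,0],0],
    [[0.003,0,0],0],
    [[0.003,0,0],0],
  ],
)

```text
time: 27.85
position: [0.5428, 0.0153, 0.1169]
tool_rot: [3.138, 0.116, -0.012]
ft_force: [-9.6, -0.6, 1.8]
grip_width: 0.802
```

Edge contact felt (−9.6 N at x 0.543). Release, go behind it, and shut the fingers.

>>> carry_out(
  motion=[
    [[-0.003,0,-0.001],0],
    [[-0.003,0,-0.001],0],
  ],
)

```text
time: 28.05
position: [0.542, 0.0157, 0.1166]
tool_rot: [3.139, 0.115, -0.003]
ft_force: [-3.8, 0.8, 1.9]
grip_width: 0.804
```

>>> carry_out(
  motion=[
    [[0,0,0],0],
    [[0,0,0],0],
    [[0,0,0],0],
    [[0,0,0.03],0],
    [[0,0,0.06],0],
    [[0,0,0.08],0],
    [[-0.04,-0.003,0.08],0],
    [[-0.08,-0.005,0.08],0],
    [[-0.08,-0.005,0.08],0],
  ],
  grip=-1,
)

```text
time: 28.95
position: [0.4601, 0.0104, 0.1969]
tool_rot: [3.133, 0.113, 0.001]
ft_force: [-0.4, 0.4, 0.1]
grip_width: 0.996
```

>>> carry_out(
  motion=[
    [[0,0,0],0],
    [[0,0,0],0],
    [[0,0,0],0],
    [[0,0,0],0],
    [[0,0,0],0],
    [[0,0,0],0],
    [[0,0,0],0],
    [[0,0,-0.03],0],
    [[0,0,-0.06],0],
    [[0,0,-0.074],0],
    [[0,0,-0.074],0],
  ],
  grip=1,
)

```text
time: 30.05
position: [0.4614, 0.0109, 0.1208]
tool_rot: [-3.138, -0.115, 0.006]
ft_force: [0.1, -0.2, -0.2]
grip_width: 0.077
```

Run:
```python
from h import *
print(get_state()["position"],get_state()["grip_width"])
o=[]
for n,(x0,y0) in(("scene",(180,140)),("side",(170,130))):
    im,K,T=snap(n,n+"9.png"); o.append(cv2.resize(im[y0:y0+190,x0:x0+190],(400,400),interpolation=cv2.INTER_CUBIC))
cv2.imwrite("pics/p10.png",np.hstack(o))
```

```text
[0.46143588 0.01087714 0.1207783 ] 0.0773331772729927
```

View pics/p10.png

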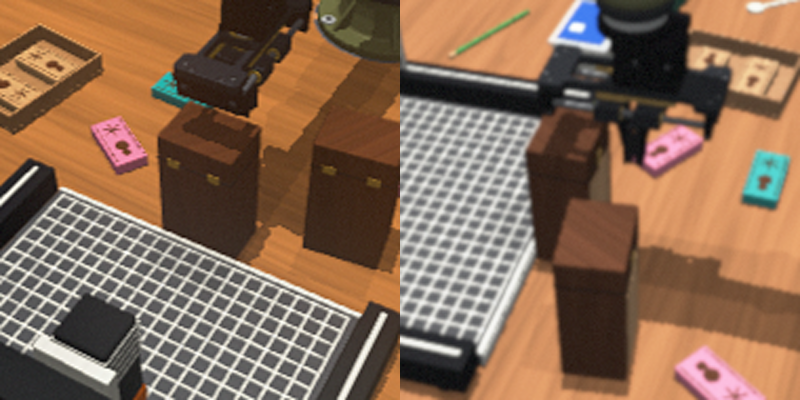

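Box R stands at the edge with the fingers behind its top. Pushing the top over, slowly.

>>> carry_out(
  motion=[
    [[0.012,0.001,0],0],
    [[0.024,0.002,0],0],
    [[0.032,0.002,0],0],
    [[0.038,0.003,0],0],
    [[0.044,0.003,0],0],
    [[0.05,0.004,0],0],
    [[0.056,0.004,0],0],
    [[0.062,0.004,0],0],
    [[0.068,0.005,0],0],
    [[0.074,0.005,0],0],
    [[0.08,0.006,0],0],
    [[0.086,0.006,0],0],
  ],
)

```text
time: 31.35
position: [0.5497, 0.0169, 0.1224]
tool_rot: [-3.139, -0.115, -0.001]
ft_force: [-0.5, 0.0, -0.3]
grip_width: 0.003
```

>>> carry_out(
  motion=[
    [[0.006,0,0],0],
    [[0.012,0.001,0],0],
    [[0.018,0.001,0],0],
    [[0.024,0.002,0],0],
    [[0.03,0.002,0],0],
    [[0.036,0.003,0],0],
    [[0.042,0.003,0],0],
    [[0.048,0.003,0],0],
    [[0.054,0.004,0],0],
    [[0.06,0.004,0],0],
    [[0.06,0.004,0],0],
  ],
)

```text
time: 32.45
position: [0.6097, 0.0208, 0.1223]
tool_rot: [-3.139, -0.115, -0.001]
ft_force: [-0.7, -0.1, -0.2]
grip_width: 0.004
```

Run:
```python
from h import *
s=get_state(); print(s["position"],s["ft_force"])
o=[]
for n,(x0,y0) in(("scene",(180,140)),("side",(170,130))):
    im,K,T=snap(n,n+"10.png"); o.append(cv2.resize(im[y0:y0+190,x0:x0+190],(400,400),interpolation=cv2.INTER_CUBIC))
    m=cv2.inRange(cv2.cvtColor(im,cv2.COLOR_BGR2HSV),(12,60,70),(24,170,230))
cv2.imwrite("pics/p11.png",np.hstack(o))
```

```text
[0.60970096 0.02080845 0.12229303] [-0.71699817 -0.11908356 -0.17322906]
```

>>> carry_out(
  motion=[
    [[0,0,0.03],0],
    [[-0.04,-0.01,0.06],0],
    [[-0.08,-0.06,0.06],0],
    [[-0.13,-0.1,0.06],0],
    [[-0.13,-0.13,0.06],0],
    [[-0.13,-0.13,0.06],0],
    [[-0.13,-0.13,0.06],0],
  ],
)

```text
time: 33.25
position: [0.4782, -0.111, 0.1826]
tool_rot: [3.138, 0.108, 0.0]
ft_force: [-0.1, 1.4, 0.4]
grip_width: 0.003
```

Run:
```python
from h import *
s=get_state(); print(s["position"])
im,K,T=snap("wrist","w11.png"); a,_,_=snap("scene","scene11.png"); b,_,_=snap("side","side11.png")
cv2.imwrite("pics/p12.png",np.vstack([np.hstack([cv2.resize(a[140:330,180:370],(400,300)),cv2.resize(b[130:320,170:360],(400,300))]),np.hstack([cv2.resize(im,(400,300)),cv2.resize(im[100:260,260:560],(400,300))])]))
```

```text
[ 0.47822667 -0.1110206   0.18256909]
```

View pics/p12.png

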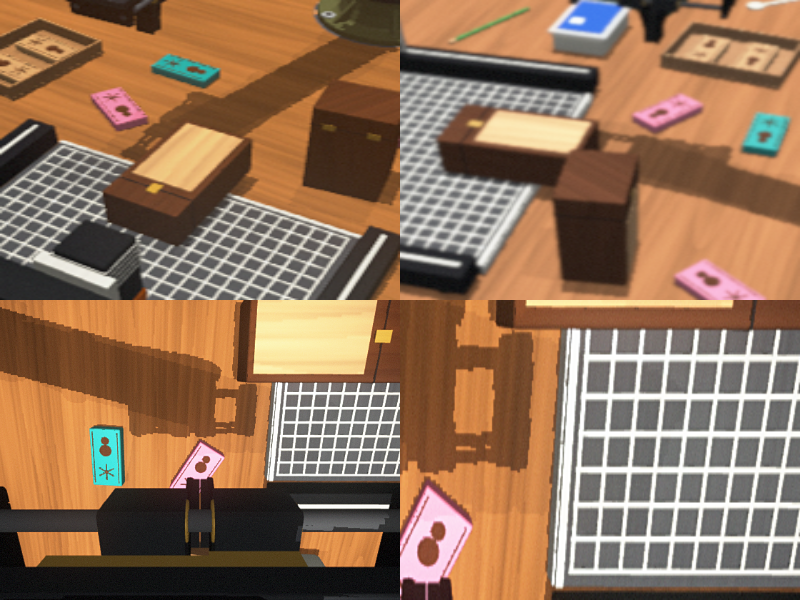

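Box R lies on the bed panel up, foot ~3 cm in front of the edge, straight. Measure via the pale panel and the foot corner.

```bash
cat >> h.py <<'E'
E0=np.array([.5755,.0285]); ps=.070; R=np.array([[np.cos(ps),np.sin(ps)],[-np.sin(ps),np.cos(ps)]])
def panels(im,K,T,roi,z=.092):
    g=cv2.cvtColor(im,cv2.COLOR_BGR2HSV); m=cv2.inRange(g,(14,40,150),(28,150,255)); w=np.zeros_like(m); x0,y0,x1,y1=roi; w[y0:y1,x0:x1]=255
    m=cv2.morphologyEx(m&w,2,np.ones((3,3)))
    for c in cv2.findContours(m,0,2)[0]:
        if cv2.contourArea(c)>300:
            q=np.array([(R@(ray(K,T,*p[0],z)[:2]-E0))*1000 for p in c],np.float32); r=cv2.minAreaRect(q); print(cv2.boundingRect(c),np.round(r[0],1),np.round(r[1],1),round(r[2],1),q.min(0),q.max(0))
E
python3 - <<'E'
from h import *
for n,r in(("scene11",(200,180,320,290)),("side11",(180,190,300,260)),("w11",(300,0,560,140))):
    d=np.load(f"pics/{n}.npz"); print(n); panels(d["im"],d["K"],d["T"],r)
d=np.load("pics/w11.npz"); 
print([(R@(ray(d["K"],d["T"],u,v,z)[:2]-E0)).round(4).tolist() for u,v,z in((332,112,.092),(556,112,.092),(381,125,.022),(375,250,.022))])
E
```

```text
scene11
(244, 218, 50, 43) [  8.6 -12.7] [119.3  75.7] 0.1 [-51.06569  -50.521435] [68.270744 25.130968]
side11
(202, 200, 58, 27) [ 20.8 -11.6] [142.1  77. ] 0.8 [-50.278168 -50.449512] [91.87402  26.583109]
w11
(354, 0, 174, 104) [ 10.4 -15.5] [ 69.1 118.3] 89.9 [-48.796265 -50.095764] [69.53419  19.101028]
[[-0.065, -0.0566], [0.1068, -0.0567], [-0.0065, -0.0694], [-0.002, -0.2007]]
```

>>> carry_out(
  motion=[
    [[0,0.04,0],0],
    [[0,0.08,0],0],
    [[0,0.118,0],0],
    [[0,0.118,-0.04],0],
    [[0,0.118,-0.08],0],
    [[0,0.118,-0.12],0],
    [[0,0.118,-0.148],0],
    [[0,0.118,-0.148],0],
    [[0,0.118,-0.148],0],
  ],
)

```text
time: 34.3
position: [0.4793, 0.0106, 0.0349]
tool_rot: [-3.138, -0.119, 0.0]
ft_force: [-0.4, -0.3, -0.3]
grip_width: 0.005
```

>>> carry_out(
  motion=[
    [[0.01,0.001,0],0],
    [[0.018,0.001,0],0],
    [[0.026,0.002,0],0],
    [[0.034,0.002,0],0],
    [[0.042,0.003,0],0],
    [[0.05,0.003,0],0],
    [[0.058,0.004,0],0],
    [[0.066,0.005,0],0],
    [[0.074,0.005,0],0],
    [[0.082,0.006,0],0],
    [[0.09,0.006,0],0],
    [[0.096,0.007,0],0],
    [[0.096,0.007,0],0],
  ],
)

```text
time: 35.6
position: [0.5757, 0.0158, 0.0348]
tool_rot: [-3.14, -0.114, 0.0]
ft_force: [-1.2, 0.7, 0.9]
grip_width: 0.01
```

>>> carry_out(
  motion=[
    [[-0.03,-0.002,0],0],
    [[-0.06,-0.004,0.03],0],
    [[-0.09,-0.04,0.08],0],
    [[-0.09,-0.08,0.12],0],
    [[-0.09,-0.127,0.15],0],
    [[-0.09,-0.127,0.15],0],
    [[-0.09,-0.127,0.15],0],
  ],
)

```text
time: 36.3
position: [0.4866, -0.1166, 0.1873]
tool_rot: [3.136, 0.103, 0.008]
ft_force: [0.0, -0.3, 0.6]
grip_width: 0.004
```

Run:
```python
from h import *
print(get_state()["position"])
for n,r in(("scene",(200,180,320,310)),("side",(160,180,320,260)),("wrist",(300,0,560,140))):
    im,K,T=snap(n,n+"12.png"); print(n); panels(im,K,T,r)
```

```text
[ 0.48663189 -0.11659293  0.18730261]
scene
(227, 236, 54, 47) [ 76.7 -11.9] [119.   75.9] 0.1 [ 17.161486 -49.86696 ] [136.18823   26.048512]
side
(177, 196, 57, 27) [ 88.7 -11.5] [ 76.8 143.7] 89.9 [ 16.838552 -49.77976 ] [160.49414   27.037453]
wrist
(434, 0, 126, 103) [ 67.6 -15. ] [96.5 69. ] 0.2 [ 19.376804 -49.64211 ] [115.94293   19.545969]
```

>>> carry_out(
  motion=[
    [[0.02,0.05,0],0],
    [[0.04,0.1,0],0],
    [[0.044,0.124,0],0],
    [[0.044,0.124,-0.05],0],
    [[0.044,0.124,-0.1],0],
    [[0.044,0.124,-0.15],0],
    [[0.044,0.124,-0.15],0],
    [[0.055,0.124,-0.15],0],
    [[0.065,0.125,-0.15],0],
    [[0.075,0.126,-0.15],0],
    [[0.085,0.127,-0.15],0],
    [[0.092,0.127,-0.15],0],
    [[0.099,0.128,-0.15],0],
    [[0.099,0.128,-0.15],0],
  ],
)

```text
time: 37.85
position: [0.5847, 0.0169, 0.0349]
tool_rot: [-3.139, -0.114, -0.0]
ft_force: [-1.2, 0.7, 0.3]
grip_width: 0.004
```

>>> carry_out(
  motion=[
    [[-0.03,-0.002,0],0],
    [[-0.06,-0.004,0.03],0],
    [[-0.09,-0.006,0.08],0],
    [[-0.11,-0.008,0.12],0],
    [[-0.11,-0.008,0.17],0],
    [[-0.11,-0.008,0.2],0],
    [[-0.11,-0.008,0.2],0],
  ],
  grip=-1,
)

```text
time: 38.55
position: [0.4772, 0.0085, 0.2394]
tool_rot: [3.135, 0.114, 0.015]
ft_force: [0.3, -0.5, 0.3]
grip_width: 0.557
```

Run:
```python
from h import *
s=get_state(); print(s["position"],s["tool_rot"])
for n,r in(("scene",(200,180,320,310)),("side",(160,180,320,260))):
    im,K,T=snap(n,n+"13.png"); print(n); panels(im,K,T,r)
im,K,T=snap("wrist","w13.png")
# lid of box L: brown lighter than sides
g=cv2.cvtColor(im,cv2.COLOR_BGR2HSV); print(proj(K,T,(.4525,.158,.17)),g[tuple(proj(K,T,(.4525,.158,.17)).astype(int)[::-1])])
c=proj(K,T,(.4525,.158,.17)).astype(int); print([tuple(g[c[1],x]) for x in range(c[0]-90,c[0]+90,12)])
```

```text
[0.47721402 0.00848251 0.23943059] [3.13491135 0.1135335  0.01491694]
scene
(224, 239, 55, 47) [ 85.8 -11.5] [119.1  75.1] 0.1 [ 26.24599  -49.178467] [145.3471    26.048512]
side
(173, 196, 58, 26) [ 98.7 -10.7] [ 76.5 143.3] 89.6 [ 26.844538 -49.024086] [170.30093   27.590527]
[259.60475671 -10.89339035] [98 54 19]
[(np.uint8(137), np.uint8(62), np.uint8(29)), (np.uint8(123), np.uint8(80), np.uint8(32)), (np.uint8(98), np.uint8(51), np.uint8(20)), (np.uint8(105), np.uint8(81), np.uint8(19)), (np.uint8(129), np.uint8(66), np.uint8(27)), (np.uint8(110), np.uint8(61), np.uint8(25)), (np.uint8(108), np.uint8(51), np.uint8(25)), (np.uint8(96), np.uint8(49), np.uint8(26)), (np.uint8(158), np.uint8(38), np.uint8(27)), (np.uint8(70), np.uint8(29), np.uint8(26)), (np.uint8(50), np.uint8(61), np.uint8(25)), (np.uint8(143), np.uint8(97), np.uint8(21)), (np.uint8(113), np.uint8(49), np.uint8(21)), (np.uint8(90), np.uint8(16), np.uint8(16)), (np.uint8(165), np.uint8(30), np.uint8(17))]
```

Box R in: foot ~11 mm behind the edge, straight. Next, grasp box L's top.

>>> carry_out(
  motion=[
    [[-0.021,0.05,0],0.11],
    [[-0.021,0.1,0],0.11],
    [[-0.021,0.148,0],0.11],
    [[-0.021,0.148,0],0.11],
    [[-0.021,0.148,0],0.11],
    [[-0.021,0.148,-0.03],0.11],
    [[-0.021,0.148,-0.05],0.11],
    [[-0.021,0.148,-0.065],0.11],
    [[-0.021,0.148,-0.075],0.11],
    [[-0.021,0.148,-0.085],0.11],
    [[-0.021,0.148,-0.09],0.11],
    [[-0.021,0.148,-0.09],0.11],
  ],
)

```text
time: 39.9
position: [0.4528, 0.1567, 0.144]
tool_rot: [-3.128, -0.287, 0.001]
ft_force: [-0.2, 0.1, -0.3]
grip_width: 1.004
```

>>> carry_out(
  motion=[
    [[0,0,-0.01],0],
    [[0,0,-0.018],0],
    [[0,0,-0.026],0],
    [[0,0,-0.026],0],
  ],
)

```text
time: 40.3
position: [0.452, 0.1565, 0.1171]
tool_rot: [-3.128, -0.288, 0.003]
ft_force: [-0.6, -0.4, -0.7]
grip_width: 1.0
```

>>> carry_out(
  motion=[
    [[0,0,0],0],
    [[0,0,0],0],
    [[0,0,0],0],
    [[0,0,0],0],
    [[0,0,0],0],
    [[0,0,0],0],
    [[0,0,0],0],
  ],
  grip=1,
  squeeze=25,
)

```text
time: 41.0
position: [0.4534, 0.1568, 0.1187]
tool_rot: [-3.128, -0.287, -0.001]
ft_force: [0.1, 0.3, 3.1]
grip_width: 0.803
```

>>> carry_out(
  motion=[
    [[0,0,0.005],0],
    [[0,0,0.005],0],
    [[0.015,-0.001,0.005],-0.05],
    [[0.03,-0.002,0.005],-0.113],
    [[0.045,-0.004,0.005],-0.113],
    [[0.06,-0.005,0.005],-0.113],
    [[0.07,-0.006,0.005],-0.113],
    [[0.074,-0.006,0.005],-0.113],
    [[0.074,-0.006,0.003],-0.113],
    [[0.074,-0.006,0.003],-0.113],
  ],
)

```text
time: 42.0
position: [0.5259, 0.1509, 0.1209]
tool_rot: [3.139, 0.111, -0.002]
ft_force: [0.7, 0.2, -5.2]
grip_width: 0.799
```

>>> carry_out(
  motion=[
    [[0.002,0,0],0],
    [[0.004,0,0],0],
    [[0.006,0,0],0],
    [[0.007,0,0],0],
    [[0.007,0,0],0],
  ],
)

```text
time: 42.5
position: [0.5317, 0.1507, 0.1208]
tool_rot: [3.139, 0.11, -0.008]
ft_force: [-5.0, -0.5, -2.3]
grip_width: 0.797
```

>>> carry_out(
  motion=[
    [[0.001,0,0],0],
    [[0.001,0,0],0],
    [[0,0,-0.002],0],
    [[-0.001,0,-0.003],0],
    [[-0.001,0,-0.003],0],
  ],
)

```text
time: 43.0
position: [0.5315, 0.1506, 0.1187]
tool_rot: [3.138, 0.11, -0.005]
ft_force: [-5.8, -2.4, 2.5]
grip_width: 0.806
```

>>> carry_out(
  motion=[
    [[0,0,0],0],
    [[0,0,0],0],
    [[0,0,0],0],
    [[0,0,0.03],0],
    [[0,0,0.06],0],
    [[0,0,0.08],0],
    [[-0.04,-0.003,0.08],0],
    [[-0.08,-0.006,0.08],0],
    [[-0.08,-0.006,0.08],0],
  ],
  grip=-1,
)

```text
time: 43.9
position: [0.4515, 0.1446, 0.199]
tool_rot: [3.131, 0.109, 0.006]
ft_force: [-0.5, -0.2, -0.5]
grip_width: 1.002
```

>>> carry_out(
  motion=[
    [[0,0,0],0],
    [[0,0,0],0],
    [[0,0,0],0],
    [[0,0,0],0],
    [[0,0,0],0],
    [[0,0,0],0],
    [[0,0,0],0],
    [[0,0,-0.03],0],
    [[0,0,-0.06],0],
    [[0,0,-0.074],0],
    [[0,0,-0.074],0],
  ],
  grip=1,
)

```text
time: 45.0
position: [0.4512, 0.1445, 0.1225]
tool_rot: [-3.139, -0.111, 0.007]
ft_force: [-0.3, -0.3, 0.6]
grip_width: 0.079
```

Run:
```python
from h import *
s=get_state(); print(s["position"],s["tool_rot"],s["grip_width"])
snap("side","side14.png"); snap("scene","scene14.png")
```

```text
[0.45121171 0.1445226  0.12248701] [-3.13851332 -0.11102956  0.00679674] 0.07909449679430171
```

>>> carry_out(
  motion=[
    [[0.012,0.001,0],0],
    [[0.024,0.002,0],0],
    [[0.032,0.002,0],0],
    [[0.038,0.003,0],0],
    [[0.044,0.003,0],0],
    [[0.05,0.004,0],0],
    [[0.056,0.004,0],0],
    [[0.062,0.004,0],0],
    [[0.068,0.005,0],0],
    [[0.074,0.005,0],0],
    [[0.08,0.006,0],0],
    [[0.086,0.006,0],0],
  ],
)

```text
time: 46.3
position: [0.5397, 0.1508, 0.1243]
tool_rot: [-3.14, -0.11, -0.001]
ft_force: [-0.2, 0.4, 1.5]
grip_width: 0.01
```

>>> carry_out(
  motion=[
    [[0.006,0,0],0],
    [[0.012,0.001,0],0],
    [[0.018,0.001,0],0],
    [[0.024,0.002,0],0],
    [[0.03,0.002,0],0],
    [[0.036,0.003,0],0],
    [[0.042,0.003,0],0],
    [[0.048,0.003,0],0],
    [[0.054,0.004,0],0],
    [[0.06,0.004,0],0],
    [[0.06,0.004,0],0],
  ],
)

```text
time: 47.4
position: [0.5998, 0.1547, 0.1243]
tool_rot: [-3.139, -0.109, -0.0]
ft_force: [-0.6, -0.3, 0.2]
grip_width: 0.008
```

>>> carry_out(
  motion=[
    [[0,0,0.03],0],
    [[-0.04,-0.01,0.06],0],
    [[-0.08,-0.06,0.06],0],
    [[-0.13,-0.1,0.06],0],
    [[-0.13,-0.13,0.06],0],
    [[-0.13,-0.13,0.06],0],
    [[-0.13,-0.13,0.06],0],
  ],
)

```text
time: 48.1
position: [0.468, 0.0204, 0.1842]
tool_rot: [3.135, 0.097, -0.001]
ft_force: [0.6, 0.1, -0.2]
grip_width: 0.006
```

Run:
```python
from h import *
s=get_state(); print(s["position"],s["tool_rot"])
for n,r in(("scene",(200,180,420,330)),("side",(160,180,320,300)),("wrist",(250,0,560,250))):
    im,K,T=snap(n,n+"15.png"); print(n); panels(im,K,T,r)
```

```text
[0.46803969 0.02038597 0.18423832] [ 3.13476394e+00  9.67191922e-02 -5.43664562e-04]
scene
(224, 239, 55, 47) [ 85.8 -11.7] [119.3  75.5] 0.5 [ 26.24599 -49.53402] [145.3471   26.11747]
(297, 238, 51, 47) [  9.3 123.9] [119.1  75.3] 0.1 [-50.269176  86.2146  ] [ 68.79845 161.52512]
side
(179, 236, 64, 33) [ 21.1 124.1] [ 76.5 142. ] 90.0 [-49.902103  85.83879 ] [ 92.11332 162.34503]
(173, 196, 57, 26) [ 98.8 -10.6] [142.8  77.6] 0.9 [ 27.044838 -50.38355 ] [170.30093   27.266455]
wrist
(434, 183, 126, 67) [83.3 -4.9] [ 58.4 109.7] 90.0 [ 28.390652 -34.16545 ] [138.12668   24.240137]
(354, 0, 173, 105) [ 11.2 121.2] [118.2  70.4] 0.0 [-47.863297  86.007965] [ 70.28839 156.47807]
```

Box L lies straight, panel up, same state as box R was. Slide it in.

>>> carry_out(
  motion=[
    [[0.002,0.04,0],0],
    [[0.002,0.08,0],0],
    [[0.002,0.121,0],0],
    [[0.002,0.121,-0.04],0],
    [[0.002,0.121,-0.08],0],
    [[0.002,0.121,-0.12],0],
    [[0.002,0.121,-0.15],0],
    [[0.002,0.121,-0.15],0],
    [[0.002,0.121,-0.15],0],
  ],
)

```text
time: 49.15
position: [0.4706, 0.1488, 0.0347]
tool_rot: [-3.136, -0.116, 0.002]
ft_force: [0.3, -0.9, 0.0]
grip_width: 0.005
```

>>> carry_out(
  motion=[
    [[0.01,0.001,0],0],
    [[0.02,0.001,0],0],
    [[0.028,0.002,0],0],
    [[0.036,0.003,0],0],
    [[0.044,0.003,0],0],
    [[0.052,0.004,0],0],
    [[0.06,0.004,0],0],
    [[0.068,0.005,0],0],
    [[0.076,0.005,0],0],
    [[0.084,0.006,0],0],
    [[0.092,0.006,0],0],
    [[0.098,0.007,0],0],
    [[0.103,0.007,0],0],
    [[0.103,0.007,0],0],
  ],
)

```text
time: 50.55
position: [0.5747, 0.1532, 0.0352]
tool_rot: [-3.139, -0.109, 0.0]
ft_force: [-2.5, 0.2, 2.4]
grip_width: 0.008
```

>>> carry_out(
  motion=[
    [[-0.03,-0.002,0],0],
    [[-0.06,-0.004,0.03],0],
    [[-0.09,-0.006,0.08],0],
    [[-0.1,-0.04,0.13],0],
    [[-0.1,-0.08,0.17],0],
    [[-0.1,-0.13,0.2],0],
    [[-0.1,-0.13,0.2],0],
    [[-0.1,-0.13,0.2],0],
  ],
)

```text
time: 51.35
position: [0.4763, 0.0167, 0.2376]
tool_rot: [3.134, 0.095, 0.009]
ft_force: [0.4, -1.1, -0.1]
grip_width: 0.001
```

Run:
```python
from h import *
s=get_state(); print(s["position"],s["tool_rot"])
for n,r in(("scene",(200,180,420,330)),("side",(150,180,320,300)),("wrist",(250,0,560,250))):
    im,K,T=snap(n,n+"16.png"); print(n); panels(im,K,T,r)
```

```text
[0.4762633  0.01669653 0.23755611] [3.13437809 0.09477545 0.00940664]
scene
(280, 260, 55, 53) [ 85.1 124.1] [ 75.6 119.1] 89.9 [25.560223 86.31621 ] [144.66313 161.983  ]
(224, 239, 55, 47) [ 85.8 -11.5] [119.1  75.2] 0.2 [ 26.24599  -49.199482] [145.3471   26.11747]
side
(150, 231, 61, 32) [ 96.1 124.6] [ 76.5 140.7] 90.0 [25.701643 86.37855 ] [166.40025 162.84216]
(174, 196, 57, 26) [ 98.2 -10.7] [142.7  76.6] 0.1 [ 26.844538 -49.15382 ] [169.53218  27.49669]
wrist
(406, 168, 131, 73) [ 87.7 -12.7] [ 73.8 118.4] 89.9 [ 28.572386 -49.662193] [146.91635   24.360413]
(421, 8, 139, 93) [ 86.9 123.1] [ 73.9 118.3] 89.9 [27.730148 86.059364] [146.03688 160.0422 ]
```

Both boxes are in (foot edges ≈ +10 mm, straight). Last: the stop button; open and go above it.

>>> carry_out(
  motion=[
    [[-0.022,0.365,0],1.05],
    [[-0.022,0.365,0],1.05],
    [[-0.022,0.365,0],1.05],
    [[-0.022,0.365,0],1.05],
    [[-0.022,0.365,0],1.05],
    [[-0.022,0.365,0],1.05],
    [[-0.022,0.365,0],1.05],
    [[-0.022,0.365,0],1.05],
    [[-0.022,0.365,0],1.05],
    [[-0.022,0.365,0],1.05],
    [[-0.022,0.365,-0.05],1.05],
    [[-0.022,0.365,-0.09],1.05],
    [[-0.022,0.365,-0.09],1.05],
    [[-0.022,0.365,-0.09],1.05],
  ],
  grip=-1,
)

```text
time: 52.9
position: [0.4527, 0.3865, 0.145]
tool_rot: [2.663, 1.666, -0.0]
ft_force: [0.0, 0.4, 0.9]
grip_width: 0.996
```

Run:
```python
from h import *
s=get_state(); print(s["position"],s["tool_rot"],s["joint_positions"].round(2))
im,K,T=snap("wrist","w17.png"); g=cv2.cvtColor(im,cv2.COLOR_BGR2HSV)
m=cv2.inRange(g,(0,150,60),(8,255,255))|cv2.inRange(g,(174,150,60),(180,255,255)); c=proj(K,T,(.453,.382,.088)).astype(int)
w=np.zeros_like(m); cv2.circle(w,tuple(map(int,c)),50,255,-1); cn=max(cv2.findContours(m&w,0,2)[0],key=cv2.contourArea); (u,v),r=cv2.minEnclosingCircle(cn); print(c,u,v,r,ray(K,T,u,v,.084))
```

```text
[0.45268932 0.38646292 0.14501737] [ 2.66311206e+00  1.66588827e+00 -4.67730063e-04] [ 0.19  0.52 -1.24  1.63  0.51  1.35 -0.  ]
[273 221] 273.1557922363281 222.7344207763672 26.186485290527344 [0.45500693 0.38047533 0.084     ]
```

>>> carry_out(
  motion=[
    [[0.001,-0.005,-0.03],0],
    [[0.001,-0.005,-0.06],0],
    [[0.001,-0.005,-0.08],0],
    [[0.001,-0.005,-0.09],0],
    [[0.001,-0.005,-0.094],0],
    [[0.001,-0.005,-0.094],0],
  ],
)

```text
time: 53.55
position: [0.4537, 0.3834, 0.0518]
tool_rot: [-2.662, -1.668, -0.003]
ft_force: [0.9, 0.4, 0.5]
grip_width: 1.002
```

>>> carry_out(
  motion=[
    [[0,0,0],0],
    [[0,0,0],0],
    [[0,0,0],0],
    [[0,0,0],0],
    [[0,0,0],0],
    [[0,0,0],0],
    [[0,0,0],0],
    [[0,0,0],0],
  ],
  grip=1,
  squeeze=25,
)

```text
time: 54.35
position: [0.4524, 0.3814, 0.0502]
tool_rot: [2.66, 1.668, -0.004]
ft_force: [-2.4, -5.3, 2.7]
grip_width: 0.452
```

>>> carry_out(
  motion=[
    [[0,0,0],-0.08],
    [[0,0,0],-0.16],
    [[0,0,0],-0.24],
    [[0,0,0],-0.32],
    [[0,0,0],-0.4],
    [[0,0,0],-0.48],
    [[0,0,0],-0.56],
    [[0,0,0],-0.64],
    [[0,0,0],-0.72],
    [[0,0,0],-0.8],
    [[0,0,0],-0.85],
    [[0,0,0],-0.85],
  ],
)

```text
time: 55.55
position: [0.4547, 0.3834, 0.0514]
tool_rot: [-3.112, -0.422, -0.006]
ft_force: [2.2, -0.9, 3.7]
grip_width: 0.454
```

Run:
```python
from h import *
s=get_state(); print(s["position"],s["tool_rot"],s["torque"],s["ft_force"])
```

```text
[0.45472582 0.38344176 0.05141587] [-3.11194866 -0.42227153 -0.00585853] [-0.16614205 -0.60044926  0.12009017] [ 2.21477647 -0.9433152   3.73611208]
```

>>> carry_out(
  motion=[
    [[0,0,0],0],
    [[0,0,0],0],
    [[0,0,0],0],
    [[0,0,0],0],
    [[0,0,0],0],
    [[0,0,0.03],0],
    [[0,0,0.07],0],
    [[0,0,0.12],0],
    [[0,-0.03,0.17],0],
    [[0.02,-0.08,0.2],0],
    [[0.02,-0.12,0.2],0],
    [[0.02,-0.15,0.2],0],
    [[0.02,-0.15,0.2],0],
  ],
  grip=-1,
)

```text
time: 56.85
position: [0.4752, 0.2258, 0.2504]
tool_rot: [3.111, 0.406, 0.001]
ft_force: [-0.5, -1.3, 0.1]
grip_width: 1.001
```

Run:
```python
from h import *
s=get_state(); print(s["time"],s["position"])
o=[]
for n,(u,v) in(("scene",(440,265)),("side",(220,350))):
    im,K,T=snap(n,n+"18.png"); o.append(im)
    for q in(np.load(f"pics/{n}0.npz")["im"],np.load(f"pics/{n}6.npz")["im"],im):
        g=cv2.cvtColor(q,cv2.COLOR_BGR2HSV)[v-15:v+25,u-20:u+20]; m=cv2.inRange(g,(0,150,40),(8,255,255))|cv2.inRange(g,(172,150,40),(180,255,255)); print(n,cv2.boundingRect(m),(m>0).sum(),np.argwhere(m).mean(0))
    panels(im,K,T,(200,180,420,330) if n=="scene" else (150,180,320,300))
cv2.imwrite("pics/final.png",np.hstack([cv2.resize(o[0][120:400,120:480],(400,311)),cv2.resize(o[1][100:390,60:400],(400,311))]))
```

```text
56.85 [0.47519082 0.225799   0.25039393]
scene (11, 12, 19, 18) 254 [20.43700787 20.01968504]
scene (10, 13, 19, 19) 249 [22.34939759 19.30120482]
scene (11, 12, 19, 18) 253 [20.45059289 19.93280632]
(280, 260, 55, 53) [ 85.1 124.1] [119.1  75.6] 0.1 [25.560223 86.32561 ] [144.66313 161.92342]
(224, 239, 55, 47) [ 85.8 -11.7] [119.2  75.6] 0.3 [ 26.163433 -49.53402 ] [145.3471   26.11747]
side (11, 11, 20, 24) 330 [23.37575758 20.84545455]
side (11, 14, 21, 22) 305 [25.16721311 20.90819672]
side (11, 10, 20, 25) 329 [23.1337386  20.87537994]
(150, 231, 62, 32) [ 97.  124.7] [ 75.9 142. ] 89.7 [25.968128 86.72325 ] [167.93277 162.84216]
```

View pics/final.png

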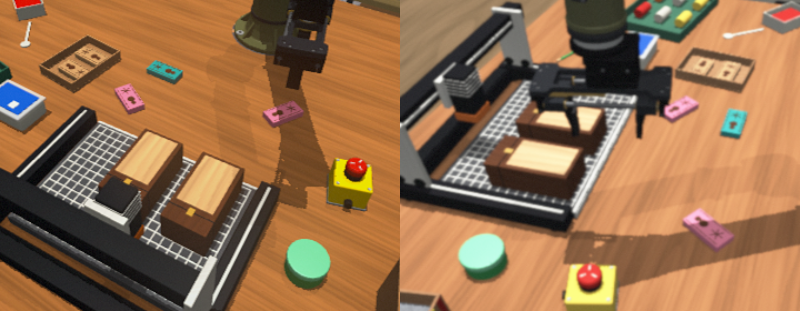

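The final view shows both boxes flat on the bed with panels up (left picture (145,165) and (205,185)). Both plaques are in the tray at (80,62), the button is back up, and the gripper is clear of everything. Handing in.

```bash
python3 -c "
from h import *
print(ticket.close_job())"
```

```text
the job is handed in; nothing more can be done
None
```

The job is handed in after about 57 s of robot time. I pressed the stop until it latched and put both pale plaques in the tray. Only two gift boxes were there; I butted each against the bed's front edge, tipped it over by its top and pushed it in straight. Last, I twisted the stop about 0.85 rad clockwise.

**Last checks:**
- **Stop button:** its head is back at its starting height in both fixed cameras. It had dropped by about 6 mm when latched.
- **Boxes:** both lie panel up, within 0.5° of the bed's direction, with their feet about 10 mm inside the front edge. The edge position is only known to about 4 mm, and the last scene-camera picture agreed with the measurement after each push. The last side-camera reading found only one box, because the gripper blocked its view of the other.
- **Plaques:** both lie flat in the tray.
- **Tub and tin:** I never reached for either and they look in place, but I did not measure them again.

**Disagreement:** the fingertips turned out to be about 20–22 mm above the reported tool point. My first presses therefore stopped short of the button, and I allowed for the offset in every move after that.

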